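# Tilt the angle gauge out of its foam and turn it display up

### The arm

A 6-joint arm with a two-finger parallel gripper is mounted at the origin on the work surface. World frame = base frame: x ahead of the robot, y to its left, z up, the work surface at z = 0. Lengths are in m, angles in rad, forces in N, time in s.
With the tool pointing down it reaches from about 0.35 to 0.85 m from the base axis. Payload 8.1 kg.
Tool frame: the origin (TCP) lies at the very end of the fingers, on their centre line; the grasp point (between the pads) lies 19 mm behind it; z points along the fingers, y is the line along which they close (so a half turn about z gives the same grasp; the last joint's range is limited). The gripper opens to 85 mm and grips with 20 to 120 N. Pads are 22 mm wide; open, the fingers measure 114 mm over their backs; the gripper's body (76 mm by 85 mm) begins 54 mm behind the grasp point. The pads swing forward as they close: fully open they stand 13 mm farther back than shut.
Start: joints at [-1.379, 0.13, 1.488, -0, 1.523, -0.085], TCP at [0.164, -0.577, 0.231] pointing down, gripper open.
Joint ranges: [-2.96, 2.96], [-0.89, 2.26], [0.02, 2.5], [-1.34, 4.48], [0, 2.73], [-2.66, 2.66]. Speed limits (rad/s): [2.39, 2.39, 2.79, 3.14, 3.14, 3.14].

### API

Orientations are given as a rotation vector (axis times angle).
In Python, from workcell import env gives the robot as it stands.
- The arm moves only by the shell command python3 -m inch 'ROWS' [FORCE]. ROWS is JSON, a list of rows, each a list of 7 numbers: the shift along the tool's x, y, z in m, then the turn, a rotation vector about the tool's x, y, z in rad, then the finger opening in m, from 0 to 0.0854. A call has 1 to 5 rows; each row shifts and turns the commanded pose from where the row before left it, along the tool's axes as they then stand; what a row does not reach is not made up. A row lasts 1/12 s, in which the tool goes at most 41.7 mm and 7.16 degrees, less where a joint would pass 70% of its speed; a pose out of reach is approached as far as the arm can. A call is refused whole if a number of a shift passes 0.0417 or a number of a turn 0.125, either way. A call with a gripper value outside its range is refused whole. The fingers move at their own pace and stop on an object; FORCE is the grip in N (left out, the last holds). Time passes only in rows, so rows that do not move let the fingers close. It gives the time, the measured TCP pose, the force, the opening and the grip force at its end, in the units of the state.
- env.state(): the state, without advancing time (a new reading comes with each control period).
- env.snapshot(name): name is "scene" or "top" or "wrist"; returns a dict with "frame" (480x640x3 uint8, blue, green, red), "mtx" (3x3 intrinsics, pixels), "rvec" (rotation vector, rad) and "tvec" (3), from world to camera coordinates, as OpenCV has them. Camera axes: x right, y down, z forward; pixel columns grow to the right and rows downward; lengths in m; the calibration is good to about 2 mm. A picture is of the moment at which its call begins. There is no depth.
- env.hand_in(): hands the job in; it is judged then, once.
The state is a dict: "time_s": time; "qpos": joint angles; "dq": joint speeds; "joint_efforts": joint torques, N m; "position": TCP position; "tool_rot": TCP orientation; "contact_force": force on the tool from outside, world axes, zero at the start; "wrist_torque": the same for the moment, N m; "opening": finger opening in m; "grip_force": force on a finger pad.
Only numpy, scipy, OpenCV 4.12 (cv2) and the standard library are available. Lean on these libraries where they do the work, as an engineer would, in place of code of your own. Each camera call takes 0.05 s, during which the arm holds its last target. There are 200 camera calls.

### The job

Take the yellow angle gauge out of the tight foam cutout in its case, raising its free end first so that it slips out from under the bracket, turn it over, and lay it display up along the narrow reading rest, centred and in line with it (either way round). Set it down gently, never letting it drop or topple, do not touch the case's open lid, and leave everything else on the bench where it is.

Things in the scene. Friction and masses are not known exactly. Their poses are not given: they have to be found in the camera images.
- gauge: Angle gauge: yellow block 84 x 44 x 30 mm (its x, y, z), 0.16 to 0.30 kg, green display and buttons on its -z face, steel plate on +z, black rubber band round its -x (free) end. Origin and centre of mass at the block's centre. Starts display down (+z up), axes parallel to the case's. May be gripped hard across its 44 mm width; stands steadily on either end.
- gauge_far (a point): Point on the gauge: centre of its +x end face, 42 mm from its centre; at the start this end lies under the case's bracket lip, which covers its last 10 mm.
- case: Open black case fixed to the bench, full of firm, rigid grey foam. x from -78 to 81 mm, y -78 to 78 mm, rim 41 mm high, foam top 38 mm. Origin at bench level under the cutout's middle, z up, x from the cutout's free end towards bracket and lid. The gauge cannot be lifted straight: its free (-x) end must come up first, then it is drawn out towards -x. The foam wall at the cutout's free end is 38 mm high.
- cutout_floor (a point): Point in the case: on the cutout's floor, 16 mm above the bench, above the case's origin. The cutout spans x -44 to 51 mm (7 to 9 mm of empty room beyond the gauge's far end, under the lip) and is 48 mm wide; the gauge's top stands 46 mm above the bench. Once its free end has risen 25 mm the gauge clears the foam wall there.
- well_left (a point): Point in the case: middle of the floor (3 mm above the bench) of the finger well on the gauge's +y side. It spans case x -64 to 6 mm, out to y = 58 mm. Between the wells, foam wall and cutout floor are only 34 mm wide, so fingers can go down past its underside.
- well_right (a point): Point in the case: middle of the floor of the like finger well on the gauge's -y side (case y down to -58 mm).
- lip_edge (a point): Point in the case: middle of the upper edge of the aluminium bracket's lip over the gauge, 53 mm above the bench; lip underside 49 mm, lip from case x 32 to 73 mm, y -30 to 30 mm.
- lid: The case's open lid, black with grey foam inside, fixed, 156 mm wide, 130 mm long, 20 mm thick. Origin at the middle of its hinged edge (case x 86 mm, 40 mm up); it stands up along its own z, leaning 12 degrees in over the case. Top edge 168 mm above the bench, at case x 43 to 62 mm. It must not be touched.
- cutout_far (a point): Point fixed in the case: where the centre of the gauge's bracket end lies when the gauge is home in its cutout (case x 42 mm, 31 mm above the bench).
- rest: Reading rest fixed to the bench: narrow aluminium block 76 mm long (x), 32 mm wide (y), black rubber top. Origin at bench level under the top's middle. Foot strip 32 mm wide, x -60 to 45 mm. Red stop plate beyond its -x end: x -58 to -52 mm, top 44 mm above the bench. The gauge is wider than the rest, so fingers can reach down on both sides.
- rest_top (a point): Middle of the rest's rubber top, 32 mm above the bench: the gauge's centre belongs 15 mm above it.
- bottle: Bystander: upright amber glass drink bottle, 60 mm across, 190 mm tall, loose, origin at its foot.
- jar: Bystander: upright clear screw jar with steel cap, 60 mm across, 75 mm tall, loose, origin at its foot.
- hammer: Bystander: hammer lying along its x, 260 mm long, its head (x 104 to 130 mm) 90 mm wide, 26 mm high, loose, origin at the middle of its length.
- screwdriver: Bystander: screwdriver lying along its x, 200 mm long, 26 mm thick, loose, origin at the middle of its length.
- tape: Bystander: blue tape roll lying flat, 90 mm across, 25 mm high, loose, origin at the centre of its underside.
- disc: Bystander: stack of grinding discs lying flat, 115 mm across, 12 mm high, loose, origin at the centre of its underside.
- block: Bystander: steel gauge block 30 x 22 x 12 mm lying loose on the case's foam beside the bracket; origin at the centre of its underside.
There are look-alikes about, which are no part of the job. There is more than one size of the gauge; the one meant has the size given above.

How it is judged:
On the way, in this order (a step that is already met when the one before it is completed fails the run):
1. the gauge's free end is raised (at least 11 degrees) while its other end is still under the bracket (angle between gauge's own z axis and vertical above 0.2 rad and distance between gauge_far and cutout_far below 0.025 m), for 0.05 s.
2. the gauge is right out of the case (horizontal distance between gauge and case above 0.12 m), for 0.1 s.
At the end, for the whole second after the job is handed in: The gauge lies on the reading rest's rubber top, display up (within 6 degrees of level), its centre within about 12 mm along and 10 mm across of the rest's middle, its length within 12 degrees of the rest's either way round, at rest and released; every bystander is within 30 mm of where it stood (x of gauge in the frame of rest between -0.012 and 0.014 m and y of gauge in the frame of rest between -0.01 and 0.01 m and z of gauge in the frame of rest between 0.043 and 0.051 m and angle between gauge's own z axis and vertical above 3.04 rad and angle between the x axis of gauge and the x axis of rest, either way round below 0.21 rad and linear speed of gauge below 0.02 m/s and angular speed of gauge below 0.1 rad/s and distance of each of bottle, jar, hammer, screwdriver, tape, disc, block from where it was at the start of the episode below 0.03 m); the robot touches nothing.
It fails at once if the gauge is dropped (falls free by about 2 cm or more) (linear speed of gauge above 0.6 m/s and contact force between gauge and the fingers below 0.2 N).
It fails at once if the gauge topples over out of the fingers (angular speed of gauge above 7 rad/s and contact force between gauge and the fingers below 0.2 N).
It fails at once if the robot touches the case's lid (contact force between lid and the arm above 2 N or contact force between lid and the fingers above 2 N).
It fails at once if a bystander is shoved more than 30 mm (distance of any of bottle, jar, hammer, screwdriver, tape, disc, block from where it was at the start of the episode above 0.03 m).
It also fails if it takes over 64 s, if anything falls off the work surface, if the arm or the gripper's body presses on something with over 40 N, if the wrist force passes 120 N, or if a joint passes its speed limit or range.

## Working session

There is one attempt and no reset: what is moved stays moved. The work goes in short steps, Python scripts to look and compute and a shell command to move; the robot and the scene stay as the last step left them, time stands still between calls to the robot, and variables do not carry over. Pictures are saved under pics/ and viewed, at most 10 in all, crops included, and the job is handed in when it is done.

```bash
ls; mkdir -p pics
python3 - <<'E'
from workcell import env
import cv2,numpy as np,pickle
d={n:env.snapshot(n) for n in("scene","top")}
pickle.dump(d,open('s0.pkl','wb'))
for n in d:
    cv2.imwrite(f'pics/{n}0.png',d[n]['frame'])
    R=cv2.Rodrigues(np.array(d[n]['rvec']))[0];print(n,-R.T@np.array(d[n]['tvec']).ravel(),R[2])
s=env.state();print(s)
E
```

```text
pics
scene [0.84167987 0.47161245 0.93632939] [-0.31612136 -0.43384251 -0.84371083]
top [0.37338622 0.01910595 1.1838541 ] [ 0.12689471  0.02039671 -0.99170646]
{'time_s': 0.1, 'qpos': array([-1.37940402e+00,  1.31087205e-01,  1.48919378e+00,  1.36564872e-05,
        1.52302096e+00, -8.54117196e-02]), 'dq': array([-0.00022986, -0.00337603, -0.00441994,  0.00149613, -0.00036036,
       -0.00140839]), 'joint_efforts': array([ 1.16106636e-03, -5.70953500e+01, -5.01942158e+01, -7.99944337e-05,
        8.21332389e-03,  3.12342740e-05]), 'position': array([ 0.16389155, -0.57665087,  0.23033556]), 'tool_rot': array([-3.10986071e+00, -4.33179342e-01,  1.20748335e-04]), 'contact_force': array([-1.30227431, -0.93343608,  0.18121819]), 'wrist_torque': array([ 0.05043261,  0.01103896, -0.04289534]), 'grip_force': 0.0, 'opening': 0.08536200653656788}
```

View pics/top0.png

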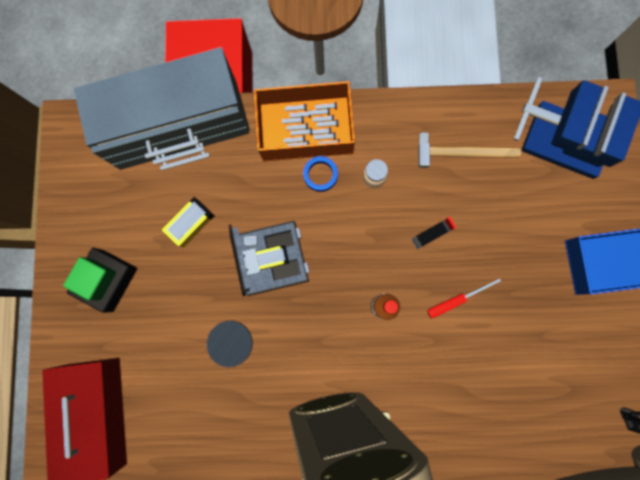

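View pics/scene0.png

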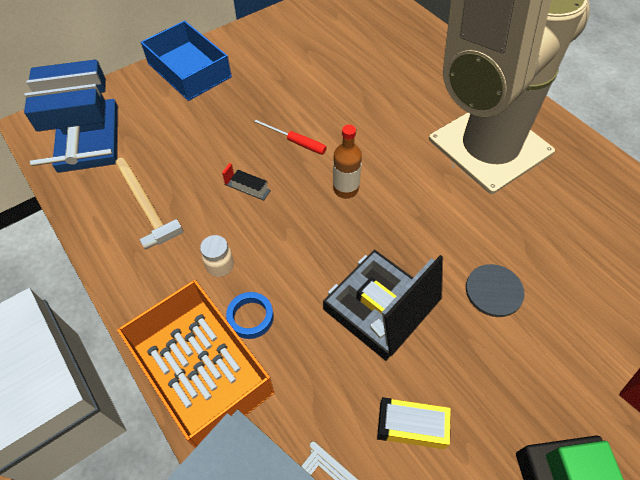

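Top picture: the candidates are the yellow gauge in the case at (265,258) and a larger yellow one on the bench at (187,222). The description fits the one in the case. The rest is at (434,233) with its red stop at (449,224). I'll check both in one close crop.

```bash
cat > h.py <<'E'
import cv2,numpy as np,pickle
from scipy.spatial.transform import Rotation as Ro
def cam(d): return cv2.Rodrigues(np.array(d['rvec'],float))[0],np.array(d['tvec'],float).ravel(),np.array(d['mtx'])
def ray(d,uv,z):
    R,t,K=cam(d);c=-R.T@t
    uv=np.atleast_2d(np.array(uv,float));v=np.c_[uv,np.ones(len(uv))]@np.linalg.inv(K).T@R
    return c+v*((z-c[2])/v[:,2])[:,None]
def proj(d,P):
    return cv2.projectPoints(np.atleast_2d(np.array(P,float)),np.array(d['rvec'],float),np.array(d['tvec'],float),np.array(d['mtx']),None)[0][:,0]
def cc(d,mask,box=None):
    m=mask.astype(np.uint8)
    if box: k=np.zeros_like(m);x0,y0,x1,y1=box;k[y0:y1,x0:x1]=1;m=m*k
    cs=cv2.findContours(m,cv2.RETR_EXTERNAL,cv2.CHAIN_APPROX_NONE)[0]
    return max(cs,key=cv2.contourArea)
E
python3 - <<'E'
from h import *
d=pickle.load(open('s0.pkl','rb'));T,S=d['top'],d['scene']
a=cv2.resize(T['frame'][210:305,220:320],(400,380),interpolation=2)
b=cv2.resize(T['frame'][205:260,400:470],(400,314),interpolation=2)
c=cv2.resize(S['frame'][245:360,320:450],(400,354),interpolation=2)
e=cv2.resize(S['frame'][150:210,210:280],(280,240),interpolation=2)
o=np.zeros((600,800,3),np.uint8)
o[:380,:400]=a;o[:314,400:]=b;o[380:600,:240]=cv2.resize(S['frame'][155:205,215:275],(240,220),interpolation=2)
o[314:600,400:800]=c[:286]
cv2.imwrite('pics/crop1.png',o)
for n,f in d.items():
    hsv=cv2.cvtColor(f['frame'],cv2.COLOR_BGR2HSV)
    y=cv2.inRange(hsv,(22,110,110),(35,255,255))
    box=(230,220,310,290) if n=='top' else (350,270,410,320)
    c=cc(f,y>0,box);print(n,'yellow',cv2.minAreaRect(c),ray(f,cv2.minAreaRect(c)[0],.046))
for uv in [(231,227),(295,221),(308,280),(243,294)]: print('rim',uv,ray(T,uv,.041)[0])
for uv in [(414,239),(445,222)]: print(uv,ray(T,uv,.032)[0])
E
```

```text
scene yellow ((371.1076965332031, 303.8615417480469), (26.837974548339844, 8.770580291748047), 37.87498474121094) [[0.51619567 0.17613624 0.046     ]]
top yellow ((271.64324951171875, 265.1207580566406), (3.3728928565979004, 23.985013961791992), 77.00537872314453) [[0.47198252 0.17082995 0.046     ]]
rim (231, 227) [0.57164263 0.272792   0.041     ]
rim (295, 221) [0.58184412 0.11116052 0.041     ]
rim (308, 280) [0.43290748 0.08192191 0.041     ]
rim (243, 294) [0.40299546 0.24338019 0.041     ]
(414, 239) [ 0.52826542 -0.18565111  0.032     ]
(445, 222) [ 0.56895245 -0.26539975  0.032     ]
```

View pics/crop1.png

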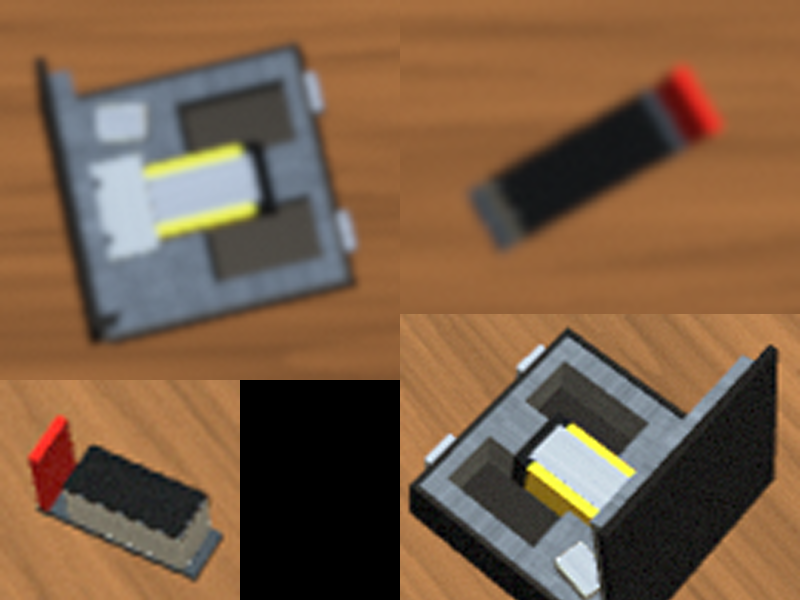

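The crop confirms the gauge: in the cutout, steel plate up, black band towards the wells. The rest is a black-topped block with its stop at top px (449,224). Next: poses and the first hover.

```bash
cat >> h.py <<'E'
def plan(p0,R0,p1,R1,n=None):
    """rows (tool-frame) from pose0 to pose1, straight/slerp"""
    w=(R0.inv()*R1).as_rotvec();dist=np.linalg.norm(p1-p0)
    n=n or int(max(np.ceil(dist/.04),np.ceil(np.linalg.norm(w)/.12),1))
    rows=[];R=R0
    for i in range(n):
        rows.append(np.r_[R.inv().apply((p1-p0)/n),w/n]);R=R*Ro.from_rotvec(w/n)
    return np.array(rows)
def frame(zt,y):
    z=np.array(zt,float);z/=np.linalg.norm(z);y=np.array(y,float);y-=z*(y@z);y/=np.linalg.norm(y)
    return Ro.from_matrix(np.c_[np.cross(y,z),y,z])
E
python3 - <<'E'
from h import *
from workcell import env
d=pickle.load(open('s0.pkl','rb'));T=d['top'];S=d['scene']
s=env.state();print('toolR\n',Ro.from_rotvec(s['tool_rot']).as_matrix().round(3))
# case: dark wells + yellow strips edges; gauge plate+yellow: lines
hsv=cv2.cvtColor(T['frame'],cv2.COLOR_BGR2HSV)
y=cv2.inRange(hsv,(22,90,90),(35,255,255));k=np.zeros_like(y);k[235:285,230:310]=255;y&=k
n,l,st,ce=cv2.connectedComponentsWithStats(y)
for i in range(1,n):
    if st[i,4]>10:
        r=cv2.minAreaRect(np.argwhere(l==i)[:,::-1].astype(np.float32));print('strip',r,ray(T,cv2.boxPoints(r),.046)[:,:2].round(4).tolist())
# rest: red
r=(((hsv[...,0]<8)|(hsv[...,0]>172))&(hsv[...,1]>150)&(hsv[...,2]>90))
c=cc(T,r,(435,205,465,245));R=cv2.minAreaRect(c);print('red',R,ray(T,R[0],.044))
b=(T['frame'].max(2)<60);c=cc(T,b,(405,210,465,255));R=cv2.minAreaRect(c);print('rubber',R,ray(T,cv2.boxPoints(R),.032).round(4).tolist(),ray(T,R[0],.032))
print('wood-mask case rim')
for nm,uv,z in [('bottlecap',(390,307),.19),('jar',(376,170),.075),('sd handle',(447,306),.013),('sd tip',(499,281),.01),('disc',(230,343),.012),('binc',(573,293),.06),('binc2',(567,240),.06)]: print(nm,ray(T,uv,z)[0].round(3))
print('bottle scene',ray(S,(348,131),.19))
E
```

```text
toolR
 [[ 0.962  0.273 -0.   ]
 [ 0.273 -0.962  0.002]
 [ 0.    -0.002 -1.   ]]
strip ((268.0294189453125, 249.11769104003906), (3.6380343437194824, 24.73863410949707), 75.96376037597656) [[0.51, 0.2104], [0.5232, 0.1503], [0.5143, 0.1483], [0.5011, 0.2082]]
strip ((272.0588684082031, 265.2353210449219), (4.365641117095947, 24.73863410949707), 75.96376037597656) [[0.4704, 0.2009], [0.4835, 0.1411], [0.4729, 0.1387], [0.4598, 0.1984]]
red ((450.4615173339844, 222.69232177734375), (12.75810432434082, 6.101701259613037), 56.30992889404297) [[ 0.56474482 -0.27581235  0.044     ]]
rubber ((431.57696533203125, 233.38458251953125), (11.163125991821289, 30.140439987182617), 60.255123138427734) [[0.5357, -0.1903, 0.032], [0.5716, -0.2578, 0.032], [0.5465, -0.2701, 0.032], [0.5108, -0.2028, 0.032]] [[ 0.54110895 -0.23022762  0.032     ]]
wood-mask case rim
bottlecap [ 0.363 -0.099  0.19 ]
jar [ 0.697 -0.094  0.075]
sd handle [ 0.36  -0.262  0.013]
sd tip [ 0.418 -0.397  0.01 ]
disc [0.283 0.282 0.012]
binc [ 0.383 -0.552  0.06 ]
binc2 [ 0.511 -0.55   0.06 ]
bottle scene [[ 0.36827176 -0.09809991  0.19      ]]
```

```bash
cat >> h.py <<'E'
C0=np.array([.492,.174,0]);CX=np.array([-.205,.979,0]);CX/=np.linalg.norm(CX);CY=np.cross([0,0,1],CX)
def case(x,y,z): return C0+CX*x+CY*y+np.array([0,0,z])
def tilt(th,X=CX,Y=None): # tool y=-caseY, tool z leaning th(deg) toward +X
    Y=-np.cross([0,0,1],X);t=np.radians(th)
    return frame(X*np.sin(t)-np.array([0,0,np.cos(t)]),Y)
def cur(env):
    s=env.state();return np.array(s['position']),Ro.from_rotvec(s['tool_rot']),s
np.set_printoptions(suppress=True,linewidth=150)
E
python3 - <<'E'
from h import *
from workcell import env
p,R,s=cur(env)
a=p+[0.05,.05,.11]
R1=tilt(25);t=case(-.014,0,.0138)-R1.apply([0,0,1])*.15
print(t);m=(t+[0,0,.06])
print(plan(p,R,a,R).round(4));q=plan(a,R,m,R1);print(q.round(4));
E
```

```text
[0.50786182 0.09825016 0.14974617]
[[ 0.0154 -0.0087 -0.0275  0.      0.      0.    ]
 [ 0.0154 -0.0087 -0.0275  0.      0.      0.    ]
 [ 0.0154 -0.0087 -0.0275  0.      0.      0.    ]
 [ 0.0154 -0.0087 -0.0275  0.      0.      0.    ]]
[[ 0.0252 -0.0289  0.0073  0.0181  0.0194 -0.0819]
 [ 0.0273 -0.0266  0.0083  0.0181  0.0194 -0.0819]
 [ 0.0292 -0.0241  0.0093  0.0181  0.0194 -0.0819]
 [ 0.0309 -0.0215  0.0103  0.0181  0.0194 -0.0819]
 [ 0.0324 -0.0187  0.0113  0.0181  0.0194 -0.0819]
 [ 0.0335 -0.0158  0.0123  0.0181  0.0194 -0.0819]
 [ 0.0345 -0.0128  0.0132  0.0181  0.0194 -0.0819]
 [ 0.0351 -0.0097  0.0141  0.0181  0.0194 -0.0819]
 [ 0.0355 -0.0065  0.0149  0.0181  0.0194 -0.0819]
 [ 0.0356 -0.0033  0.0157  0.0181  0.0194 -0.0819]
 [ 0.0354 -0.0001  0.0164  0.0181  0.0194 -0.0819]
 [ 0.035   0.0031  0.017   0.0181  0.0194 -0.0819]
 [ 0.0343  0.0062  0.0176  0.0181  0.0194 -0.0819]
 [ 0.0333  0.0093  0.0182  0.0181  0.0194 -0.0819]
 [ 0.0321  0.0123  0.0186  0.0181  0.0194 -0.0819]
 [ 0.0306  0.0152  0.0189  0.0181  0.0194 -0.0819]
 [ 0.0288  0.018   0.0192  0.0181  0.0194 -0.0819]
 [ 0.0269  0.0206  0.0194  0.0181  0.0194 -0.0819]]
```

```bash
i="python3 -m inch"
$i '[[0.015,-0.009,-0.028,0,0,0,0.07],[0.015,-0.009,-0.028,0,0,0,0.07],[0.015,-0.009,-0.028,0,0,0,0.07],[0.015,-0.009,-0.028,0,0,0,0.07]]' 
$i '[[0.025,-0.029,0.001,0.018,0.019,-0.082,0.07],[0.027,-0.027,0.001,0.018,0.019,-0.082,0.07],[0.029,-0.024,0.002,0.018,0.019,-0.082,0.07],[0.031,-0.021,0.003,0.018,0.019,-0.082,0.07],[0.032,-0.019,0.004,0.018,0.019,-0.082,0.07]]'
$i '[[0.033,-0.016,0.005,0.018,0.019,-0.082,0.07],[0.034,-0.013,0.006,0.018,0.019,-0.082,0.07],[0.035,-0.01,0.007,0.018,0.019,-0.082,0.07],[0.035,-0.006,0.008,0.018,0.019,-0.082,0.07],[0.036,-0.003,0.009,0.018,0.019,-0.082,0.07]]'
$i '[[0.035,0,0.01,0.018,0.019,-0.082,0.07],[0.035,0.003,0.012,0.018,0.019,-0.082,0.07],[0.034,0.006,0.018,0.018,0.019,-0.082,0.07],[0.033,0.009,0.018,0.018,0.019,-0.082,0.07],[0.032,0.012,0.019,0.018,0.019,-0.082,0.07]]'
$i '[[0.031,0.015,0.019,0.018,0.019,-0.082,0.07],[0.029,0.018,0.019,0.018,0.019,-0.082,0.07],[0.027,0.021,0.019,0.018,0.019,-0.082,0.07],[0,0,0,0,0,0,0.07]]'
python3 - <<'E'
from h import *
from workcell import env
p,R,s=cur(env);print(s['qpos'].round(2),p)
w=env.snapshot('wrist');pickle.dump(w,open('w1.pkl','wb'));cv2.imwrite('pics/w1.png',w['frame'])
R_,t_,K=cam(w);print('cam in tool',R.inv().apply(-R_.T@t_-p),R.inv().apply(R_[2]))
R1=tilt(25);t=case(-.014,0,.0138)-R1.apply([0,0,1])*.15
print(plan(p,R,t,R1).round(4))
E
```

```text
time_s: 0.43
position: [0.2121, -0.5252, 0.3438]
tool_rot: [-3.11, -0.433, 0.0]
contact_force: [1.2, 0.4, 0.3]
opening: 0.0698
grip_force: 0.0
time_s: 0.85
position: [0.2922, -0.3529, 0.3418]
tool_rot: [-2.857, -1.028, -0.124]
contact_force: [0.6, 0.2, 0.6]
opening: 0.0697
grip_force: 0.0
time_s: 1.27
position: [0.3714, -0.1863, 0.3391]
tool_rot: [-2.496, -1.539, -0.235]
contact_force: [1.3, -0.0, -0.2]
opening: 0.0702
grip_force: 0.0
time_s: 1.68
position: [0.4515, -0.0164, 0.3117]
tool_rot: [-2.05, -1.959, -0.33]
contact_force: [0.3, -1.8, 0.4]
opening: 0.0699
grip_force: 0.0
time_s: 2.02
position: [0.5004, 0.0917, 0.2874]
tool_rot: [-1.74, -2.163, -0.377]
contact_force: [-0.7, -0.2, -0.5]
opening: 0.0701
grip_force: 0.0
[-0.2  -0.05  1.63  0.4   1.74 -0.39] [0.50035882 0.09166509 0.28740729]
cam in tool [ 0.07520355  0.00039964 -0.14284587] [-0.29041293  0.00079991  0.95690109]
[[-0.0134  0.0024  0.0317 -0.0023  0.0007  0.0018]
 [-0.0134  0.0023  0.0317 -0.0023  0.0007  0.0018]
 [-0.0134  0.0023  0.0317 -0.0023  0.0007  0.0018]
 [-0.0134  0.0022  0.0317 -0.0023  0.0007  0.0018]]
```

View pics/w1.png

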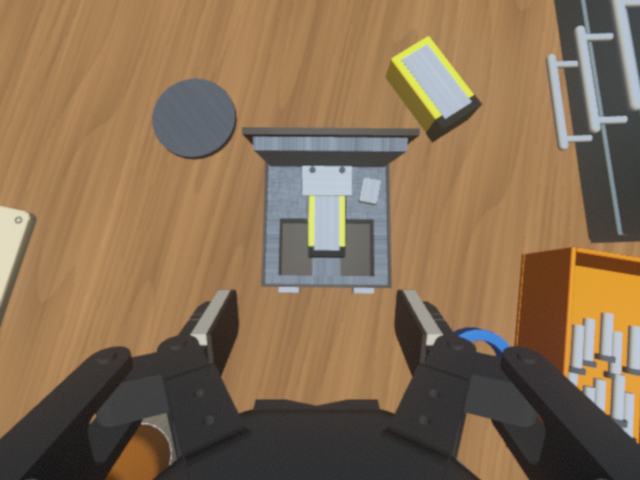

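Wrist picture: gauge in the case at (326,225), its band end at row 256, and case rim corners at (263,285) and (391,286). The larger look-alike is at (433,85). I'll refine the case pose from these.

Run:
```python
from h import *
w=pickle.load(open('w1.pkl','rb'))
hsv=cv2.cvtColor(w['frame'],cv2.COLOR_BGR2HSV);y=cv2.inRange(hsv,(20,90,80),(36,255,255))
L=[];Rr=[]
for r in range(205,240,3):
    c=np.where(y[r,295:360])[0]+295;L.append((c.min(),r));Rr.append((c.max()+1,r))
A=ray(w,L,.046);B=ray(w,Rr,.046);M=(A+B)/2
u=np.linalg.svd(M[:,:2]-M[:,:2].mean(0))[2][0];u*=np.sign(u[1]);print('dir',u,'width',np.linalg.norm((B-A),axis=1).mean(),'yaw',np.degrees(np.arctan2(u[1],u[0])))
g=cv2.cvtColor(w['frame'],6);print(g[250:264,326],g[278:292,326],g[185:200,326])
# rim bottom edge
for uv,z in [((263,285.5),.041),((391,286),.041),((326,256.5),.046),((326,194.5),.053)]:
    P=ray(w,uv,z)[0];v=P-C0;print(uv,P.round(4),'case',v@CX,v@CY)
print('mid',[( (m-C0)@CX,(m-C0)@CY) for m in (M[0],M[-1])])
```

```text
dir [-0.19081025  0.98162694] width 0.044465309943367066 yaw 101.00007323733124
[119  76  65  62  64  59  62  87 126 142 144 144 144 145] [143 145 143 143 145 140 122 108 109 119 128 132 132 134] [201 199 200 200 202 204 201 201 200 197 178 184 192 192 192]
(263, 285.5) [0.4364 0.0841 0.041 ] case -0.07656765347183471 0.07285104063812767
(391, 286) [0.5857 0.1163 0.041 ] case -0.07563244710485331 -0.07986378708781582
(326, 256.5) [0.5025 0.1337 0.046 ] case -0.04155874424416217 -0.0020591720271116907
(326, 194.5) [0.4867 0.2062 0.053 ] case 0.03255075161804588 -0.0014489958676788394
mid [(np.float64(0.021299733076221305), np.float64(-0.002898811320914863)), (np.float64(-0.01928458704968899), np.float64(-0.0025222068103474974))]
```

```bash
sed -i 's/^C0=.*\]);CX=/C0=np.array([.4945,.175,0]);CX=/' h.py
python3 - <<'E'
from h import *
from workcell import env
p,R,s=cur(env)
R1=tilt(25);e=case(-.014,0,.0138);t=e-R1.apply([0,0,1])*.08
print(plan(p,R,t,R1).round(4))
E
```

```text
[[-0.0084  0.0023  0.0331 -0.0015  0.0009  0.0005]
 [-0.0084  0.0023  0.0331 -0.0015  0.0009  0.0005]
 [-0.0085  0.0023  0.0331 -0.0015  0.0009  0.0005]
 [-0.0085  0.0022  0.0331 -0.0015  0.0009  0.0005]
 [-0.0085  0.0022  0.0331 -0.0015  0.0009  0.0005]
 [-0.0086  0.0021  0.0331 -0.0015  0.0009  0.0005]]
```

```bash
i="python3 -m inch"
$i '[[-0.0085,0.0022,0.033,-0.0015,0.001,0,0.066],[-0.0085,0.0022,0.033,-0.0015,0.001,0,0.066],[-0.0085,0.0022,0.033,-0.0015,0.001,0,0.066],[-0.0085,0.0022,0.033,-0.0015,0.001,0,0.066]]'
$i '[[-0.0085,0.0022,0.033,-0.0015,0.001,0,0.066],[-0.0085,0.0022,0.033,-0.0015,0.001,0,0.066],[0,0,0,0,0,0,0.066],[0,0,0,0,0,0,0.066]]'
python3 - <<'E'
from h import *
from workcell import env
p,R,s=cur(env)
w=env.snapshot('wrist');pickle.dump(w,open('w2.pkl','wb'))
R1=tilt(25);e=case(-.014,0,.0138)
print(plan(p,R,e,R1).round(4))
hsv=cv2.cvtColor(w['frame'],cv2.COLOR_BGR2HSV);y=cv2.inRange(hsv,(20,90,80),(36,255,255))
k=np.zeros_like(y);k[:, 230:420]=1;y=y*k
rows=[r for r in range(0,480) if (y[r]>0).sum()>8]
r0,r1=min(rows),max(rows);print(r0,r1)
for r in np.linspace(r0+8,r1-8,6).astype(int):
    c=np.where(y[r])[0];A=ray(w,[(c.min(),r),(c.max()+1,r)],.046);m=A.mean(0)-C0;print(r,c.min(),c.max(),m@CX,m@CY,np.linalg.norm(A[1]-A[0]))
cv2.imwrite('pics/w2.png',w['frame'])
E
```

```text
time_s: 2.4
position: [0.5036, 0.111, 0.155]
tool_rot: [-1.757, -2.158, -0.388]
contact_force: [0.5, 0.1, -0.4]
opening: 0.0659
grip_force: 0.0
time_s: 2.73
position: [0.5037, 0.1243, 0.088]
tool_rot: [-1.755, -2.153, -0.389]
contact_force: [-0.7, 0.6, 1.2]
opening: 0.066
grip_force: 0.0
[[ 0.0009  0.0004  0.0277  0.0005  0.0001 -0.0009]
 [ 0.0009  0.0004  0.0277  0.0005  0.0001 -0.0009]
 [ 0.0009  0.0004  0.0277  0.0005  0.0001 -0.0009]]
161 261
169 281 351 0.027995288174869848 0.0002897111878567507 0.04437442598571464
185 281 352 0.017669062944554788 1.7965306236577995e-05 0.04468968640434566
202 281 352 0.006853207608153379 6.071678045703371e-05 0.04436510270215893
219 280 352 -0.0038056232811734727 0.00040865708243552356 0.04465681480936555
236 280 352 -0.014312863950997243 0.000447999386073569 0.044337114954582396
253 280 353 -0.024671790587211414 0.00018520259928076404 0.04462512299620103
```

View pics/w2.png

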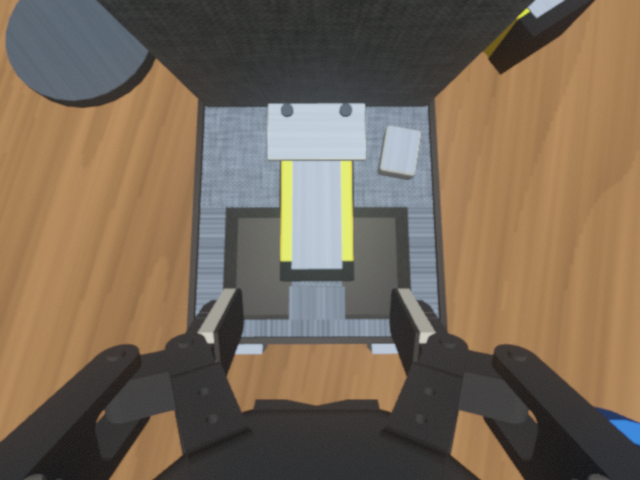

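The picture shows the gauge (columns 280–352, rows 160–280) centred between the fingers, with both wells clear. Descend and grip.

```bash
i="python3 -m inch"
$i '[[0.001,0,0.02,0,0,0,0.066],[0.001,0,0.02,0,0,0,0.066],[0.001,0,0.02,0,0,0,0.066],[0,0,0.015,0,0,0,0.066],[0,0,0.008,0,0,0,0.066]]'
$i '[[0,0,0,0,0,0,0.066],[0,0,0,0,0,0,0.05],[0,0,0,0,0,0,0.04],[0,0,0,0,0,0,0.03],[0,0,0,0,0,0,0.03]]' 90
$i '[[0,0,0,0,0,0,0.03],[0,0,0,0,0,0,0.03],[0,0,0,0,0,0,0.03]]' 90
python3 - <<'E'
from h import *
from workcell import env
p,R,s=cur(env);v=p-C0;print('TCP case',v@CX,v@CY,v[2])
# gauge pivot: rotate th about far-bottom (42,16), plus shift; TCP path
R0=R;p0=p
def pose(th,sx):
    piv=case(.042,0,.016);Q=Ro.from_rotvec(CY*np.radians(th));return piv+Q.apply(p0-piv)+CX*sx,Q*R0
prev=(p0,R0)
for th,sx in [(6,0),(12,-.001),(15,-.0035),(18,-.0055)]:
    n=pose(th,sx);print(th,plan(*prev,*n,n=1 if th>12 else 2).round(4).tolist());prev=n
E
```

```text
time_s: 3.2
position: [0.4998, 0.1616, 0.0166]
tool_rot: [-1.756, -2.159, -0.396]
contact_force: [-0.9, -0.2, 0.5]
opening: 0.0659
grip_force: 0.0
time_s: 3.62
position: [0.4993, 0.1608, 0.0174]
tool_rot: [-1.754, -2.159, -0.394]
contact_force: [-7.2, -5.0, 11.8]
opening: 0.0429
grip_force: 92.4
time_s: 3.87
position: [0.4993, 0.1608, 0.0174]
tool_rot: [-1.754, -2.159, -0.394]
contact_force: [-5.7, -5.8, 10.8]
opening: 0.0426
grip_force: 92.4
TCP case -0.014852443180844072 -0.0017440704880293688 0.0174073655892373
6 [[0.0015, 0.0, -0.0026, 0.0001, -0.0524, -0.0003], [0.0013, 0.0, -0.0027, 0.0001, -0.0524, -0.0003]]
12 [[0.001, 0.0, -0.0028, 0.0001, -0.0524, -0.0003], [0.0008, 0.0, -0.0028, 0.0001, -0.0524, -0.0003]]
15 [[-0.001, 0.0, -0.0032, 0.0001, -0.0524, -0.0003]]
18 [[-0.0006, 0.0, -0.003, 0.0001, -0.0524, -0.0003]]
```

```bash
i="python3 -m inch"
$i '[[0.0015,0,-0.0026,0,-0.052,0,0.03],[0.0013,0,-0.0027,0,-0.052,0,0.03]]'
$i '[[0.001,0,-0.0028,0,-0.052,0,0.03],[0.0008,0,-0.0028,0,-0.052,0,0.03],[0,0,0,0,0,0,0.03]]'
python3 - <<'E'
from h import *
from workcell import env
p,R,s=cur(env);v=p-C0;z=R.apply([0,0,1]);print('TCP case',v@CX,v@CY,v[2],'tilt',np.degrees(np.arctan2(z@CX,-z[2])))
w=env.snapshot('wrist');f=w['frame'][60:420,150:490];cv2.imwrite('pics/w3.png',f)
E
```

```text
time_s: 4.03
position: [0.499, 0.1611, 0.0228]
tool_rot: [-1.816, -2.228, -0.308]
contact_force: [-6.2, 0.3, 3.0]
opening: 0.0429
grip_force: 91.6
time_s: 4.28
position: [0.4988, 0.1625, 0.0291]
tool_rot: [-1.87, -2.301, -0.217]
contact_force: [-3.6, -4.6, 3.6]
opening: 0.0429
grip_force: 93.6
TCP case -0.01311713350163785 -0.0016277805531658513 0.029139168340471307 tilt 12.78491491641897
```

View pics/w3.png

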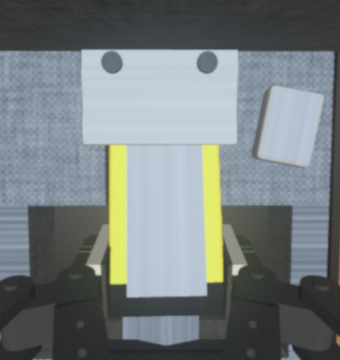

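Free end is raised 12° with the far end still under the lip. Raise further, then draw out along the gauge's own −x.

```bash
i="python3 -m inch"
$i '[[-0.001,0,-0.0032,0,-0.052,0,0.03],[-0.0008,0,-0.0032,0,-0.052,0,0.03],[0,0,0,0,0,0,0.03]]'
$i '[[-0.0045,0,-0.0025,0,-0.01,0,0.03],[-0.0045,0,-0.0025,0,-0.01,0,0.03],[-0.006,0,-0.0032,0,0,0,0.03],[-0.007,0,-0.0037,0,0,0,0.03],[-0.009,0,-0.0045,0,0,0,0.03]]'
$i '[[-0.014,0,-0.007,0,0,0,0.03],[-0.018,0,-0.01,0,0,0,0.03],[-0.018,0,-0.012,0,0,0,0.03],[-0.018,0,-0.02,0,0,0,0.03],[0,0,0,0,0,0,0.03]]'
python3 - <<'E'
from h import *
from workcell import env
p,R,s=cur(env);v=p-C0;z=R.apply([0,0,1]);print('TCP case',v@CX,v@CY,v[2],'tilt',np.degrees(np.arctan2(z@CX,-z[2])),s['qpos'].round(2))
w=env.snapshot('wrist');T=env.snapshot('scene')
o=np.zeros((480,800,3),np.uint8);o[:,:400]=w['frame'][:,120:520];o[:400,400:]=cv2.resize(T['frame'][180:380,280:480],(400,400));cv2.imwrite('pics/w4.png',o)
E
```

```text
time_s: 4.58
position: [0.4992, 0.16, 0.0342]
tool_rot: [-1.924, -2.365, -0.124]
contact_force: [-1.1, 0.7, -0.8]
opening: 0.0426
grip_force: 94.0
time_s: 5.0
position: [0.5056, 0.1262, 0.0461]
tool_rot: [-1.934, -2.375, -0.105]
contact_force: [-0.5, -0.1, -2.1]
opening: 0.0425
grip_force: 94.9
time_s: 5.42
position: [0.523, 0.0518, 0.0915]
tool_rot: [-1.941, -2.377, -0.109]
contact_force: [0.8, 0.5, -1.5]
opening: 0.0425
grip_force: 95.2
TCP case -0.12645823035896797 -0.0026752815493428627 0.09151996748134378 tilt 5.720025079212257 [-0.07  0.05  1.84  0.1   1.27 -0.3 ]
```

View pics/w4.png

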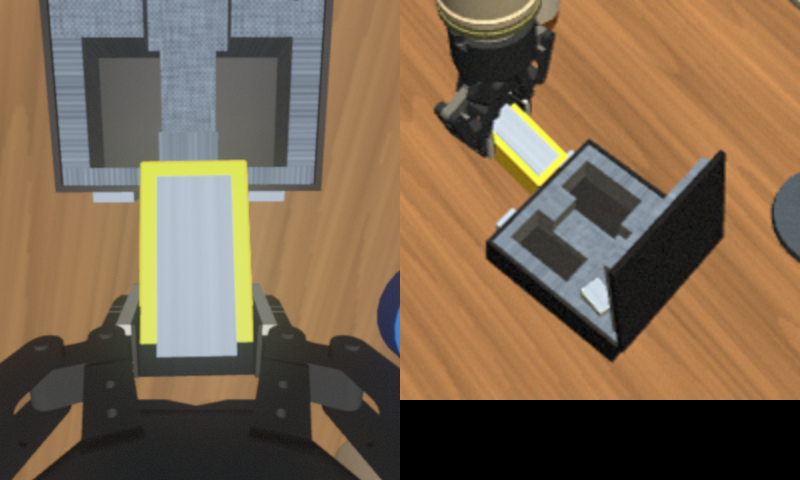

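Gauge is out and firmly held, bracket end forward. Now lift and plan the carry to an empty bench spot where I can stand it on end.

```bash
cat >> h.py <<'E'
G1=np.array([.0192,0,-.006])
UP=np.array([0,0,1.])
E
python3 - <<'E'
from h import *
from workcell import env
p,R,s=cur(env)
a=np.array([.433,-.90,0]);a/=np.linalg.norm(a);P=np.array([.25,-.52,0])
Rs=tilt(-65,-a);ps=P+UP*.042-Rs.apply(G1);print('stand tcp',ps)
m=np.array([.50,-.05,.33]);print(plan(p,R,m,R)[[0]].round(4),len(plan(p,R,m,R)))
h=ps+UP*.26;print(plan(m,R,h,Rs).round(4))
E
```

```text
stand tcp [ 0.25587545 -0.53221225  0.0568654 ]
[[-0.0104 -0.0057 -0.0358  0.      0.      0.    ]] 7
[[-0.0302 -0.024  -0.0023 -0.0088 -0.0878 -0.0166]
 [-0.0299 -0.0245  0.0001 -0.0088 -0.0878 -0.0166]
 [-0.0294 -0.025   0.0025 -0.0088 -0.0878 -0.0166]
 [-0.0286 -0.0255  0.0048 -0.0088 -0.0878 -0.0166]
 [-0.0277 -0.026   0.007  -0.0088 -0.0878 -0.0166]
 [-0.0265 -0.0265  0.0092 -0.0088 -0.0878 -0.0166]
 [-0.0252 -0.027   0.0112 -0.0088 -0.0878 -0.0166]
 [-0.0236 -0.0276  0.0131 -0.0088 -0.0878 -0.0166]
 [-0.022  -0.0281  0.0149 -0.0088 -0.0878 -0.0166]
 [-0.0201 -0.0286  0.0165 -0.0088 -0.0878 -0.0166]
 [-0.0181 -0.029   0.0179 -0.0088 -0.0878 -0.0166]
 [-0.016  -0.0295  0.0192 -0.0088 -0.0878 -0.0166]
 [-0.0138 -0.0299  0.0202 -0.0088 -0.0878 -0.0166]
 [-0.0115 -0.0303  0.021  -0.0088 -0.0878 -0.0166]]
```

```bash
i="python3 -m inch"
$i '[[-0.01,-0.006,-0.036,0,0,0,0.03],[-0.01,-0.006,-0.036,0,0,0,0.03],[-0.01,-0.006,-0.036,0,0,0,0.03],[-0.01,-0.006,-0.036,0,0,0,0.03],[-0.01,-0.006,-0.036,0,0,0,0.03]]'
$i '[[-0.01,-0.006,-0.036,0,0,0,0.03],[-0.01,-0.006,-0.036,0,0,0,0.03],[-0.03,-0.024,-0.002,-0.009,-0.088,-0.017,0.03],[-0.03,-0.024,0,-0.009,-0.088,-0.017,0.03],[-0.029,-0.025,0.0025,-0.009,-0.088,-0.017,0.03]]'
$i '[[-0.029,-0.025,0.005,-0.009,-0.088,-0.017,0.03],[-0.028,-0.026,0.007,-0.009,-0.088,-0.017,0.03],[-0.026,-0.026,0.009,-0.009,-0.088,-0.017,0.03],[-0.025,-0.027,0.011,-0.009,-0.088,-0.017,0.03],[-0.024,-0.028,0.013,-0.009,-0.088,-0.017,0.03]]'
$i '[[-0.022,-0.028,0.015,-0.009,-0.088,-0.017,0.03],[-0.02,-0.029,0.016,-0.009,-0.088,-0.017,0.03],[-0.018,-0.029,0.018,-0.009,-0.088,-0.017,0.03],[-0.016,-0.029,0.019,-0.009,-0.088,-0.017,0.03],[-0.014,-0.03,0.02,-0.009,-0.088,-0.017,0.03]]'
$i '[[-0.011,-0.03,0.021,-0.009,-0.088,-0.017,0.03],[0,0,0,0,0,0,0.03],[0,0,0,0,0,0,0.03]]'
cat > st.py <<'E'
from h import *
from workcell import env
p,R,s=cur(env);print(s['qpos'].round(2))
a=np.array([.433,-.90,0]);a/=np.linalg.norm(a);P=np.array([.25,-.52,0])
Rs=tilt(-65,-a);ps=P+UP*.043-Rs.apply(G1)
h=ps+UP*.06;print(plan(p,R,h,Rs).round(4));q=plan(h,Rs,ps,Rs,1);print(q.round(4))
E
python3 st.py
```

```text
time_s: 5.93
position: [0.5024, -0.017, 0.2619]
tool_rot: [-1.932, -2.375, -0.104]
contact_force: [1.2, 0.3, -3.1]
opening: 0.0429
grip_force: 94.8
time_s: 6.35
position: [0.4449, -0.1504, 0.3281]
tool_rot: [1.828, 2.365, -0.116]
contact_force: [0.2, 0.2, -3.1]
opening: 0.0429
grip_force: 95.0
time_s: 6.77
position: [0.3588, -0.3222, 0.323]
tool_rot: [1.493, 2.115, -0.424]
contact_force: [-0.3, -1.7, -2.5]
opening: 0.0429
grip_force: 95.1
time_s: 7.18
position: [0.2912, -0.5029, 0.3171]
tool_rot: [1.184, 1.848, -0.657]
contact_force: [2.7, 1.7, -4.3]
opening: 0.043
grip_force: 95.2
time_s: 7.43
position: [0.2847, -0.5199, 0.3132]
tool_rot: [1.147, 1.822, -0.665]
contact_force: [-0.4, -0.1, -2.0]
opening: 0.0431
grip_force: 95.2
[-1.2  -0.87  2.45  0.15  0.51 -1.74]
[[ 0.0342 -0.0065  0.0188  0.0009 -0.0149 -0.0007]
 [ 0.0345 -0.0064  0.0183  0.0009 -0.0149 -0.0007]
 [ 0.0347 -0.0064  0.0178  0.0009 -0.0149 -0.0007]
 [ 0.035  -0.0064  0.0173  0.0009 -0.0149 -0.0007]
 [ 0.0353 -0.0063  0.0168  0.0009 -0.0149 -0.0007]]
[[0.0544 0.     0.0254 0.     0.     0.    ]]
```

```bash
i="python3 -m inch"
$i '[[0.034,-0.0065,0.019,0.001,-0.015,-0.001,0.03],[0.0345,-0.0065,0.018,0.001,-0.015,-0.001,0.03],[0.035,-0.0065,0.018,0.001,-0.015,-0.001,0.03],[0.035,-0.0065,0.017,0.001,-0.015,-0.001,0.03],[0.035,-0.006,0.017,0.001,-0.015,-0.001,0.03]]'
$i '[[0,0,0,0,0,0,0.03],[0,0,0,0,0,0,0.03]]'
python3 st.py
python3 - <<'E'
from h import *
from workcell import env
w=env.snapshot('wrist');T=env.snapshot('scene')
cv2.imwrite('pics/w5.png',np.hstack([w['frame'],T['frame']])[:,::1])
t=env.snapshot('top')
o=np.zeros((480,800,3),np.uint8);o[:,:400]=w['frame'][:,120:520];o[:400,400:]=cv2.resize(t['frame'][240:440,440:640],(400,400));cv2.imwrite('pics/w5.png',o)
E
```

```text
time_s: 7.85
position: [0.2974, -0.5532, 0.2019]
tool_rot: [1.109, 1.804, -0.665]
contact_force: [0.9, 0.0, -2.1]
opening: 0.0428
grip_force: 95.3
time_s: 8.02
position: [0.2973, -0.5526, 0.2016]
tool_rot: [1.11, 1.805, -0.663]
contact_force: [0.8, -0.6, -1.7]
opening: 0.0429
grip_force: 95.1
[-1.23 -0.54  2.5   0.88  0.16 -2.5 ]
[[ 0.0304 -0.0094  0.0019  0.0087 -0.0146  0.0012]
 [ 0.0304 -0.0094  0.0015  0.0087 -0.0146  0.0012]
 [ 0.0304 -0.0095  0.0012  0.0087 -0.0146  0.0012]]
[[0.0544 0.     0.0254 0.     0.     0.    ]]
```

View pics/w5.png

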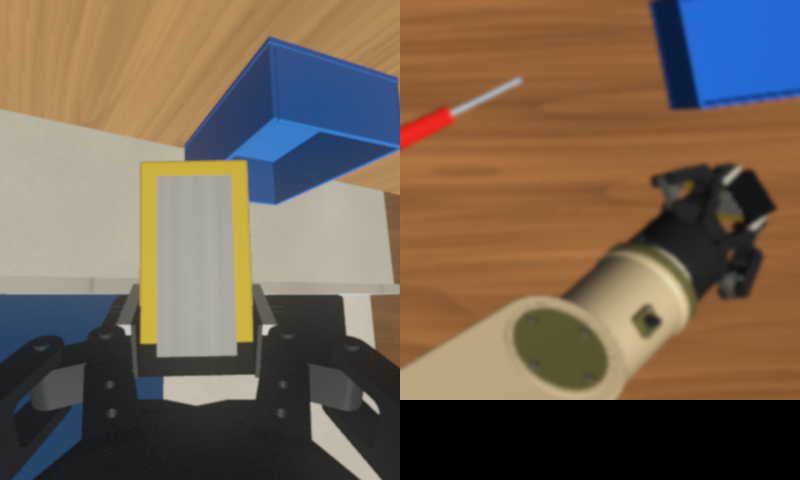

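The elbow joint is at its fold limit here, so standing the gauge this close in won't work. I'll fit a quick kinematic model from the logged poses to choose a reachable standing spot.

```bash
cat > kin.py <<'E'
from h import *
from scipy.optimize import least_squares
D=[([-1.379,.131,1.489,0,1.523,-.085],[.1639,-.5767,.2303],[-3.1099,-.4332,0]),
([-.2,-.05,1.63,.4,1.74,-.39],[.50036,.09167,.28741],[-1.74,-2.163,-.377]),
([-.07,.05,1.84,.1,1.27,-.3],[.523,.0518,.0915],[-1.941,-2.377,-.109]),
([-1.2,-.87,2.45,.15,.51,-1.74],[.2847,-.5199,.3132],[1.147,1.822,-.665]),
([-1.23,-.54,2.5,.88,.16,-2.5],[.2973,-.5526,.2016],[1.11,1.805,-.663])]
rot=lambda ax,t: Ro.from_euler(ax,t)
def fk(q,k):
    a1,d1,L2,e,L3,dy,L6=k
    A=rot('z',q[0]);B=A*rot('y',q[1]);C=B*rot('y',q[2]);W=C*rot('z',q[3])*rot('y',q[4])
    p=A.apply([a1,dy,d1])+B.apply([0,0,L2])+C.apply([e,0,L3])+W.apply([0,0,L6])
    return p,W*rot('z',q[5])
def res(k): return np.concatenate([fk(q,k)[0]-p for q,p,r in D])
K=least_squares(res,[0.05,.35,.4,0,.4,.05,.25])
k=K.x
LO=np.array([-2.96,-.89,.02,-1.34,0,-2.66]);HI=np.array([2.96,2.26,2.5,4.48,2.73,2.66])
def ik(p,R,q0=None):
    best=None
    seeds=[q0] if q0 is not None else [np.r_[np.arctan2(p[1],p[0]),s] for s in ([0,1.6,0,1.3,0],[0.2,1.8,.6,1,1],[-.3,2,-.8,1,-1],[.2,1.5,3,1,1],[.2,1.6,0,.4,-2],[0,1.6,0,1.3,-1.7],[0,1.6,0,1.3,1.7],[.2,1.6,3.1,1,-1])]
    for s in seeds:
        f=lambda q:np.r_[(fk(q,k)[0]-p)*5,(fk(q,k)[1].inv()*R).as_rotvec()]
        r=least_squares(f,np.clip(s,LO+.01,HI-.01),bounds=(LO,HI))
        if best is None or r.cost<best.cost-1e-7: best=r
    return best.x,np.sqrt(2*best.cost)
if __name__=='__main__':
    print(k.round(4),np.abs(K.fun).max())
    for q,p,r in D: print(np.degrees((fk(q,k)[1].inv()*Ro.from_rotvec(r)).magnitude()))
E
python3 kin.py
cat > chk.py <<'E'
from kin import *
def rr(P,a,th1=-65,ths=(-25,-45)):
    a=a/np.linalg.norm(a)
    R=tilt(th1,-a);q,e=ik(P+UP*.043-R.apply(G1),R);print(P[:2],a[:2].round(2),'first',q.round(2),round(e,4))
    for t in ths: # second: tool z = down cos + (-a) sin ; grasp centre 22mm above centre
        for sg in (1,-1):
            z=-UP*np.cos(np.radians(-t))-a*np.sin(np.radians(-t));R=frame(z,sg*np.cross(UP,a));g=P+UP*.064
            q,e=ik(g+z/np.linalg.norm(z)*.019,R);print('   second',t,sg,q.round(2),round(e,4))
for P,a in [((.25,-.52),(.433,-.9)),((.6,0),(1,0)),((.66,0.0),(1,0)),((.6,0),(.7,-.7)),((.6,0),(.7,.7)),((.5,-.02),(.2,-.98)),((.22,-.65),(.3,-.95))]:
    rr(np.array([*P,0]),np.array([*a,0]))
E
python3 chk.py
```

```text
[0.0084 0.3212 0.3663 0.0626 0.5453 0.051  0.3645] 0.002546970236565582
89.99904550202828
90.36364794508052
89.89581548469775
90.22664566383958
90.03939976140022
[ 0.25 -0.52] [ 0.43 -0.9 ] first [-1.38 -0.04  2.5   2.49  0.47 -2.66] 0.14
   second -25 1 [-1.19  0.64  1.27 -0.03  1.67 -0.07] 0.0
   second -25 -1 [-1.29  0.59  1.33  0.07  1.62  2.66] 0.3738
   second -45 1 [-1.18  0.99  0.87 -0.05  2.07 -0.07] 0.0
   second -45 -1 [-1.2   1.02  0.83 -0.1   2.1   2.66] 0.3984
[0.6 0. ] [1. 0.] first [-0.25 -0.05  2.5   2.5   0.47 -2.66] 0.0711
   second -25 1 [-0.07  0.7   1.18 -0.03  1.7  -0.07] 0.0
   second -25 -1 [-0.16  0.65  1.25  0.07  1.65  2.66] 0.38
   second -45 1 [-0.06  1.06  0.75 -0.05  2.11 -0.07] 0.0
   second -45 -1 [-0.06  1.13  0.66 -0.13  2.18  2.66] 0.3944
[0.66 0.  ] [1. 0.] first [-0.22  0.1   2.34  2.53  0.45 -2.66] 0.0797
   second -25 1 [-0.06  0.86  0.93 -0.03  1.78 -0.06] 0.0
   second -25 -1 [-0.13  0.82  1.    0.05  1.74  2.66] 0.3943
   second -45 1 [-0.06  1.32  0.32 -0.05  2.28 -0.07] 0.0
   second -45 -1 [-0.02  1.52  0.02 -0.25  2.44  2.66] 0.3409
[0.
[... 541 characters left out ...]
0.62] 0.0
   second -45 -1 [ 0.16  0.9   1.   -0.45  1.88  2.52] 0.0
[ 0.5  -0.02] [ 0.2  -0.98] first [ 0.49  0.5   1.87 -1.07  1.45  2.39] 0.0
   second -25 1 [-0.39  0.23  1.81  0.37  1.37  0.86] 0.0
   second -25 -1 [-0.39  0.23  1.81  0.37  1.37 -2.28] 0.0
   second -45 1 [-0.53  0.47  1.66  0.56  1.6   0.69] 0.0
   second -45 -1 [-0.53  0.47  1.66  0.56  1.6  -2.45] 0.0
[ 0.22 -0.65] [ 0.3  -0.95] first [-1.44  0.15  2.27  2.56  0.42 -2.66] 0.0932
   second -25 1 [-1.31  0.94  0.81 -0.02  1.83 -0.05] 0.0
   second -25 -1 [-1.37  0.9   0.88  0.05  1.78  2.66] 0.4159
   second -45 1 [-1.31  1.5   0.02 -0.04  2.39 -0.06] 0.0229
   second -45 -1 [-1.26  1.5   0.02 -0.23  2.39  2.66] 0.3641
```

```bash
python3 - <<'E'
from kin import *
q,p,r=D[0];print((fk(q,k)[1].inv()*Ro.from_rotvec(r)).as_rotvec())
E
sed -i "s/return p,W\*rot('z',q\[5\])/return p,W*rot('z',q[5]+OFF)/" kin.py
for o in 1.5708 -1.5708; do sed -i '/^OFF=/d' kin.py; sed -i "1a OFF=$o" kin.py; python3 kin.py|tail -1|grep -v '^1[78]' && break; done
sed -i '/^for P,a/,$d' chk.py
cat > c2.py <<'E'
from chk import *
for P,a in [((.25,-.52),(.433,-.9)),((.6,0),(1,0)),((.66,0.0),(1,0)),((.6,0),(.7,-.7)),((.6,0),(.7,.7)),((.5,-.02),(.2,-.98)),((.22,-.65),(.3,-.95))]:
    rr(np.array([*P,0]),np.array([*a,0]))
E
python3 c2.py
```

```text
[0.00010787 0.00028117 1.57077964]
0.46131809082887293
[ 0.25 -0.52] [ 0.43 -0.9 ] first [-1.3   0.02  2.5   2.81  0.52  1.78] 0.131
   second -25 1 [-1.19  0.64  1.27 -0.03  1.67 -1.64] 0.0
   second -25 -1 [-1.19  0.64  1.27 -0.03  1.67  1.5 ] 0.0
   second -45 1 [-1.18  0.99  0.87 -0.05  2.07 -1.64] 0.0
   second -45 -1 [-1.18  0.99  0.87 -0.05  2.07  1.5 ] 0.0
[0.6 0. ] [1. 0.] first [-0.18  0.01  2.5   2.81  0.52  1.78] 0.0248
   second -25 1 [-0.07  0.7   1.18 -0.03  1.7  -1.64] 0.0
   second -25 -1 [-0.07  0.7   1.18 -0.03  1.7   1.51] 0.0
   second -45 1 [-0.06  1.06  0.75 -0.05  2.11 -1.64] 0.0
   second -45 -1 [-0.06  1.06  0.75 -0.05  2.11  1.5 ] 0.0
[0.66 0.  ] [1. 0.] first [-0.15  0.14  2.35  2.86  0.5   1.76] 0.0
   second -25 1 [-0.06  0.86  0.93 -0.03  1.78 -1.63] 0.0
   second -25 -1 [-0.06  0.86  0.93 -0.03  1.78  1.51] 0.0
   second -45 1 [-0.06  1.32  0.32 -0.05  2.28 -1.65] 0.0
   second -45 -1 [-0.06  1.32  0.32 -0.05  2.28  1.5 ] 0.0
[0.6 0. ] [ 0.71 -0.71] first [ 0.42  0.31  2.03 -1.34  1.02  0.59] 0.1238
   second -25 1 [-0.22  0.61  1.31  0.23  1.6  -1.04]
[... 410 characters left out ...]
1.88 -2.19] 0.0
   second -45 -1 [ 0.16  0.9   1.   -0.45  1.88  0.95] 0.0
[ 0.5  -0.02] [ 0.2  -0.98] first [ 0.49  0.5   1.87 -1.07  1.45  0.82] 0.0
   second -25 1 [-0.39  0.23  1.81  0.37  1.37 -0.71] 0.0
   second -25 -1 [-0.39  0.23  1.81  0.37  1.37  2.43] 0.0
   second -45 1 [-0.53  0.47  1.66  0.56  1.6  -0.88] 0.0
   second -45 -1 [-0.53  0.47  1.66  0.56  1.6   2.26] 0.0
[ 0.22 -0.65] [ 0.3  -0.95] first [-1.37  0.2   2.28  2.94  0.48  1.71] 0.0
   second -25 1 [-1.31  0.94  0.81 -0.02  1.83 -1.62] 0.0
   second -25 -1 [-1.31  0.94  0.81 -0.02  1.83  1.53] 0.0
   second -45 1 [-1.31  1.5   0.02 -0.04  2.39 -1.63] 0.0229
   second -45 -1 [-1.31  1.5   0.02 -0.04  2.39  1.51] 0.0229
```

```bash
cat > c3.py <<'E'
from kin import *
def U(d): d=np.radians(d);return np.array([np.cos(d),np.sin(d),0])
def second(P,a,th,sg):
    t=np.radians(th);z=-UP*np.cos(t)-a*np.sin(t);R=frame(z,sg*np.cross(UP,a));return P+UP*.064+z*.019,R
def chain(q,poses,n=12):
    p0,R0=fk(q,k)
    for p1,R1 in poses:
        w=(R0.inv()*R1).as_rotvec();em=0;o=q
        for i in range(1,n+1):
            q1,e=ik(p0+(p1-p0)*i/n,R0*Ro.from_rotvec(w*i/n),q);em=max(em,e);dj=np.abs(q1-q).max();q=q1
        print('  ',p1.round(3),q.round(2),'err',round(em,4));p0,R0=p1,R1
    return q
if __name__=='__main__':
    RC=np.array([.540,-.229,0]);af=np.array([.47,-.883,0])
    for P,ad in [((.25,-.47),-141),((.27,-.50),-141),((.27,-.5),-125),((.3,-.48),-155)]:
        P=np.array([*P,0]);a=U(ad);R=tilt(-65,-a);p=P+UP*.043-R.apply(G1)
        R2=tilt(-15,-U(-64));R3=tilt(-15,-a)
        q0=D[3][0]
        print(P,ad);m=np.array([.30,-.48,.3])
        q=chain(q0,[(m,R2),(m,R3),(p+UP*.15,R),(p,R)])
        for th in (35,45):
            for sg in (1,-1):
                p2,R2_=second(P,a,th,sg);q2,e=ik(p2,R2_);
                print(' second',th,sg,q2.round(2),round(e,4))
                if e<.001:
                    t=np.radians(90-th);z=af*np.sin(t)-UP*np.cos(t);Rf=frame(z,sg*np.cross(UP,af));zz=UP
                    pf=RC+UP*.047-af*.022+z*.019
                    Rm=frame(-UP,sg*np.cross(UP,a));Rn=frame(-UP,sg*np.cross(UP,af))
                    chain(q2,[(p2+UP*.2,R2_),(p2+UP*.25,Rm),(pf+UP*.25,Rn),(pf+UP*.1,Rf),(pf,Rf)])
E
python3 c3.py
```

```text
[ 0.25 -0.47  0.  ] -141
   [ 0.3  -0.48  0.3 ] [-1.1  -0.24  1.74 -0.    1.38 -1.55] err 0.0
   [ 0.3  -0.48  0.3 ] [-0.94  0.01  1.51 -0.26  1.61 -0.06] err 0.0
   [ 0.239 -0.479  0.208] [-0.59  0.28  1.78 -1.05  1.61  0.57] err 0.0
   [ 0.239 -0.479  0.058] [-0.59  0.57  1.75 -1.05  1.48  0.79] err 0.0
 second 35 1 [-1.5   0.39  1.67  0.49  1.47 -0.75] 0.0
   [ 0.258 -0.463  0.248] [-1.5   0.16  1.54  0.5   1.79 -0.58] err 0.0
   [ 0.258 -0.463  0.298] [-1.16 -0.08  1.58 -0.    1.64 -0.27] err 0.0
   [ 0.537 -0.223  0.286] [-0.48  0.06  1.46 -0.    1.62 -0.97] err 0.0
   [ 0.537 -0.223  0.136] [-0.03 -0.12  2.24 -1.2   0.87  0.25] err 0.0
   [ 0.537 -0.223  0.036] [-0.03  0.14  2.2  -1.34  0.81  0.5 ] err 0.0429
 second 35 -1 [-1.5   0.39  1.67  0.49  1.47  2.39] 0.0
   [ 0.258 -0.463  0.248] [-1.5   0.16  1.54  0.5   1.79  2.56] err 0.0
   [ 0.258 -0.463  0.298] [-1.24 -0.1   1.6   0.09  1.63  2.66] err 0.1724
   [ 0.537 -0.223  0.286] [-0.48  0.06  1.46 -0.    1.62  2.17] err 0.1246
   [ 0.537 -0.223  0.136] [-0.26 -0.36  2.3  -0.69  0.66  2.66] err 0.2889
   [ 0.537 -0.223  0.0
[... 6173 characters left out ...]
  0.301] [-1.08  0.02  1.47 -0.    1.64  0.06] err 0.0
   [ 0.536 -0.221  0.284] [-0.48  0.06  1.47  0.    1.61 -0.97] err 0.0
   [ 0.536 -0.221  0.134] [-0.11 -0.17  2.19 -0.9   0.85 -0.07] err 0.0
   [ 0.536 -0.221  0.034] [-0.11  0.06  2.2  -1.11  0.71  0.22] err 0.0
 second 45 -1 [-1.52  0.43  1.71  0.72  1.42  2.48] 0.0
   [ 0.312 -0.474  0.251] [-1.54  0.16  1.63  0.74  1.69  2.66] err 0.0478
   [ 0.312 -0.474  0.301] [-1.27 -0.07  1.59  0.23  1.58  2.66] err 0.4387
   [ 0.536 -0.221  0.284] [-0.48  0.06  1.47  0.    1.61  2.17] err 0.3668
   [ 0.536 -0.221  0.134] [-0.24 -0.27  2.2  -0.61  0.77  2.66] err 0.1702
   [ 0.536 -0.221  0.034] [-0.31 -0.09  2.23 -0.6   0.56  2.66] err 0.249
```

```bash
cat > st2.py <<'E'
from c3 import *
from workcell import env
p,R,s=cur(env)
P=np.array([.27,-.50,0]);a=U(-141);Rs=tilt(-65,-a);ps=P+UP*.043-Rs.apply(G1)
m=np.array([.30,-.48,.3]);R2=tilt(-15,-U(-64));R3=tilt(-15,-a)
print(chain(s['qpos'],[(m,R2),(m,R3),(ps+UP*.08,Rs),(ps,Rs)]))
pr=(p,R)
for n in [(m,R2),(m,R3),(ps+UP*.08,Rs)]: q=plan(*pr,*n);print(len(q));print(q[[0,len(q)//3,2*len(q)//3,-1]].round(4));pr=n
E
python3 st2.py
```

```text
[ 0.3  -0.48  0.3 ] [-1.1  -0.24  1.74 -0.    1.38 -1.55] err 0.0
   [ 0.3  -0.48  0.3 ] [-0.94  0.01  1.51 -0.26  1.61 -0.06] err 0.0
   [ 0.259 -0.509  0.138] [-0.61  0.48  1.68 -1.06  1.54  0.64] err 0.0
   [ 0.259 -0.509  0.058] [-0.61  0.63  1.65 -1.07  1.48  0.75] err 0.0
[-0.61284137  0.63164324  1.6546154  -1.06593234  1.48070713  0.75405478]
7
[[-0.0079  0.0053 -0.0144  0.0024  0.119   0.0016]
 [-0.0043  0.0053 -0.0159  0.0024  0.119   0.0016]
 [-0.0004  0.0052 -0.0165  0.0024  0.119   0.0016]
 [ 0.0035  0.0051 -0.0161  0.0024  0.119   0.0016]]
12
[[0.     0.     0.     0.029  0.     0.1082]
 [0.     0.     0.     0.029  0.     0.1082]
 [0.     0.     0.     0.029  0.     0.1082]
 [0.     0.     0.     0.029  0.     0.1082]]
8
[[-0.0007 -0.0004  0.0212  0.     -0.1091 -0.    ]
 [ 0.0039 -0.0004  0.0208  0.     -0.1091 -0.    ]
 [ 0.0104 -0.0004  0.0185  0.     -0.1091 -0.    ]
 [ 0.0141 -0.0004  0.0158  0.     -0.1091 -0.    ]]
```

```bash
i="python3 -m inch"
$i '[[-0.008,0.005,-0.014,0.002,0.119,0.002,0.03],[-0.006,0.005,-0.015,0.002,0.119,0.002,0.03],[-0.004,0.005,-0.016,0.002,0.119,0.002,0.03],[-0.002,0.005,-0.016,0.002,0.119,0.002,0.03],[0,0.005,-0.016,0.002,0.119,0.002,0.03]]'
$i '[[0.002,0.005,-0.016,0.002,0.119,0.002,0.03],[0.004,0.005,-0.016,0.002,0.119,0.002,0.03]]'
$i '[[0,0,0,0.029,0,0.108,0.03],[0,0,0,0.029,0,0.108,0.03],[0,0,0,0.029,0,0.108,0.03],[0,0,0,0.029,0,0.108,0.03],[0,0,0,0.029,0,0.108,0.03]]'
$i '[[0,0,0,0.029,0,0.108,0.03],[0,0,0,0.029,0,0.108,0.03],[0,0,0,0.029,0,0.108,0.03],[0,0,0,0.029,0,0.108,0.03],[0,0,0,0.029,0,0.108,0.03]]'
$i '[[0,0,0,0.029,0,0.108,0.03],[0,0,0,0.029,0,0.108,0.03],[0,0,0,0,0,0,0.03],[0,0,0,0,0,0,0.03]]'
python3 - <<'E'
from c3 import *
from workcell import env
p,R,s=cur(env);print(s['qpos'].round(2))
P=np.array([.27,-.50,0]);a=U(-141);Rs=tilt(-65,-a);ps=P+UP*.043-Rs.apply(G1)
print(plan(p,R,ps+UP*.05,Rs).round(4))
E
```

```text
time_s: 8.58
position: [0.3084, -0.5083, 0.2459]
tool_rot: [1.272, 2.138, -0.436]
contact_force: [2.7, -0.7, -1.8]
opening: 0.0427
grip_force: 95.2
time_s: 8.75
position: [0.3059, -0.4835, 0.271]
tool_rot: [1.386, 2.328, -0.301]
contact_force: [0.0, 0.1, -2.6]
opening: 0.0425
grip_force: 95.2
time_s: 9.17
position: [0.3066, -0.4841, 0.269]
tool_rot: [2.011, 1.853, -0.304]
contact_force: [0.2, -0.1, -2.2]
opening: 0.0428
grip_force: 95.4
time_s: 9.58
position: [0.3069, -0.4842, 0.2692]
tool_rot: [2.505, 1.243, -0.285]
contact_force: [0.7, -0.1, -2.5]
opening: 0.043
grip_force: 95.3
time_s: 9.92
position: [0.3075, -0.4842, 0.2684]
tool_rot: [2.656, 0.981, -0.27]
contact_force: [-0.8, 0.8, -1.5]
opening: 0.0428
grip_force: 95.1
[-0.93 -0.17  1.76 -0.27  1.32 -0.03]
[[-0.0008 -0.006   0.0203  0.0255 -0.1066 -0.0122]
 [ 0.0014 -0.0054  0.0204  0.0255 -0.1066 -0.0122]
 [ 0.0036 -0.0049  0.0203  0.0255 -0.1066 -0.0122]
 [ 0.0058 -0.0043  0.0199  0.0255 -0.1066 -0.0122]
 [ 0.008  -0.0037  0.0192  0.0255 -0.1066 -0.0122]
 [ 0.01   -0.0031  0.0184  0.0255 -0.1066 -0.0122]
 [ 0.012  -0.0026  0.0173  0.0255 -0.1066 -0.0122]
 [ 0.0138 -0.002   0.016   0.0255 -0.1066 -0.0122]]
```

```bash
i="python3 -m inch"
$i '[[-0.001,-0.006,0.02,0.0255,-0.107,-0.012,0.03],[0.0015,-0.0055,0.02,0.0255,-0.107,-0.012,0.03],[0.0035,-0.005,0.02,0.0255,-0.107,-0.012,0.03],[0.006,-0.0045,0.02,0.0255,-0.107,-0.012,0.03],[0.008,-0.004,0.019,0.0255,-0.107,-0.012,0.03]]'
$i '[[0.01,-0.003,0.018,0.0255,-0.107,-0.012,0.03],[0.012,-0.0025,0.017,0.0255,-0.107,-0.012,0.03],[0.014,-0.002,0.016,0.0255,-0.107,-0.012,0.03],[0,0,0,0,0,0,0.03],[0,0,0,0,0,0,0.03]]'
cat > fin1.py <<'E'
from c3 import *
from workcell import env
p,R,s=cur(env);print(s['qpos'].round(2))
P=np.array([.27,-.50,0]);a=U(-141);Rs=tilt(-65,-a);ps=P+UP*.043-Rs.apply(G1)
x=R.apply([1,0,0]);z=R.apply([0,0,1]);y=R.apply([0,1,0]);print('tilt err',np.degrees((R.inv()*Rs).as_rotvec()))
print(plan(p,R,ps,Rs).round(4))
E
python3 fin1.py
python3 - <<'E'
from h import *
from workcell import env
w=env.snapshot('wrist');S=env.snapshot('scene')
o=np.zeros((480,800,3),np.uint8);o[:,:400]=w['frame'][:,120:520];o[:400,400:]=cv2.resize(S['frame'][0:200,200:400],(400,400));cv2.imwrite('pics/w6.png',o)
# plate axes in wrist view: edges of yellow -> gauge pose in hand
hsv=cv2.cvtColor(w['frame'],cv2.COLOR_BGR2HSV);y=cv2.inRange(hsv,(20,90,60),(36,255,255))
ys,xs=np.where(y);print(xs.min(),xs.max(),ys.min(),ys.max())
p,R,s=cur(env);pickle.dump((w,p,R.as_matrix()),open('w6.pkl','wb'))
E
```

```text
time_s: 10.33
position: [0.2785, -0.4983, 0.169]
tool_rot: [2.444, 0.882, -1.023]
contact_force: [0.7, -0.2, -2.9]
opening: 0.0429
grip_force: 95.2
time_s: 10.75
position: [0.2577, -0.5038, 0.1013]
tool_rot: [2.25, 0.809, -1.444]
contact_force: [0.8, -0.5, -2.3]
opening: 0.0427
grip_force: 95.3
[-0.61  0.53  1.68 -1.06  1.52  0.68]
tilt err [-0.37174459  0.07605912  0.7749299 ]
[[ 0.0193  0.0027  0.0099 -0.0032  0.0007  0.0068]
 [ 0.0193  0.0026  0.0099 -0.0032  0.0007  0.0068]]
258 373 160 344
```

Run:
```python
from h import *
w,p,R=pickle.load(open('w6.pkl','rb'));R=Ro.from_matrix(R)
f=w['frame'];hsv=cv2.cvtColor(f,cv2.COLOR_BGR2HSV);y=cv2.inRange(hsv,(20,90,60),(36,255,255))
K=w['mtx']
for r in (164,180,220,260,300,330,340):
    c=np.where(y[r])[0];
    if len(c): print(r,c.min(),c.max()+1)
for al in (22,24,25,26,28):
    # gauge axes in tool at tilt al: x_g=(cos,0,sin), z_g=(sin,0,-cos)
    t=np.radians(al);gx=np.array([np.cos(t),0,np.sin(t)]);gz=np.array([np.sin(t),0,-np.cos(t)])
    P=[G1+gx*u+np.array([0,v,0])+gz*.015 for u in (.042,-.035) for v in(-.022,.022)]
    print(al,proj(w,[p+R.apply(q) for q in P]).round(1).tolist())
```

```text
164 260 367
180 259 368
220 259 370
260 259 371
300 259 373
330 259 374
340 259 374
22 [[278.2, 181.6], [389.3, 183.7], [272.3, 382.3], [389.1, 384.7]]
24 [[278.6, 181.3], [388.5, 183.4], [271.9, 382.0], [389.8, 384.3]]
25 [[278.9, 181.2], [388.1, 183.3], [271.7, 381.7], [390.1, 384.1]]
26 [[279.1, 181.2], [387.7, 183.2], [271.5, 381.4], [390.5, 383.8]]
28 [[279.5, 181.1], [386.9, 183.1], [271.2, 380.7], [391.2, 383.2]]
```

View pics/w6.png

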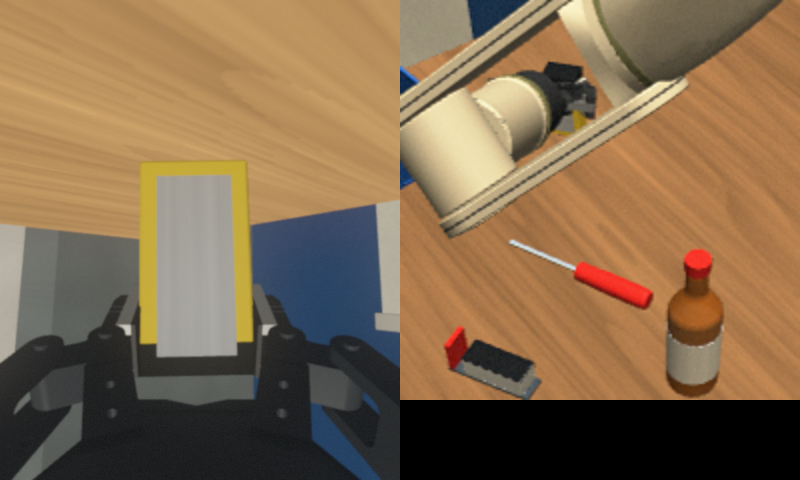

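```bash
i="python3 -m inch"
python3 - <<'E'
from h import *
w,p,R=pickle.load(open('w6.pkl','rb'));R=Ro.from_matrix(R);R_,t_,K=cam(w);print('cam in tool',R.inv().apply(-R_.T@t_-p),R.inv().apply(R_[2]))
E
$i '[[0.011,0.002,0.006,-0.003,0,0.007,0.03],[0.011,0.002,0.006,-0.003,0,0.006,0.03],[0.006,0.001,0.003,0,0,0,0.03],[0,0,0,0,0,0,0.03],[0,0,0,0,0,0,0.03]]'
$i '[[0.0027,0,0.0013,0,0,0,0.03],[0,0,0,0,0,0,0.03]]'
$i '[[0.0027,0,0.0013,0,0,0,0.03],[0,0,0,0,0,0,0.03]]'
python3 fin1.py
```

```text
cam in tool [ 0.08257396 -0.00620391 -0.13848792] [-0.29412864 -0.00247078  0.95576265]
time_s: 11.27
position: [0.2627, -0.512, 0.078]
tool_rot: [2.246, 0.778, -1.419]
contact_force: [-0.6, 1.3, -2.1]
opening: 0.0423
grip_force: 95.4
time_s: 11.43
position: [0.2623, -0.5114, 0.0733]
tool_rot: [2.246, 0.781, -1.422]
contact_force: [-0.5, -0.6, -3.1]
opening: 0.0427
grip_force: 95.4
time_s: 11.6
position: [0.2619, -0.511, 0.0691]
tool_rot: [2.246, 0.782, -1.424]
contact_force: [0.6, 0.0, -3.0]
opening: 0.0429
grip_force: 95.4
[-0.61  0.6   1.66 -1.07  1.49  0.74]
tilt err [ 0.1854421  -0.00537402 -0.70702401]
[[ 0.01   -0.0036  0.005   0.0032 -0.0001 -0.0123]]
```

```bash
i="python3 -m inch"
$i '[[0.0036,0,0.0017,0.003,0,-0.012,0.03],[0.0036,0,0.0017,0,0,0,0.03],[0,0,0,0,0,0,0.03]]'
$i '[[0.0018,0,0.0008,0,0,0,0.03],[0,0,0,0,0,0,0.03]]'
$i '[[0.0014,0,0.0006,0,0,0,0.03],[0,0,0,0,0,0,0.03]]'
python3 fin1.py
```

```text
time_s: 11.85
position: [0.2615, -0.5108, 0.0602]
tool_rot: [2.247, 0.797, -1.433]
contact_force: [-0.2, 0.4, -2.0]
opening: 0.0431
grip_force: 95.4
time_s: 12.02
position: [0.2618, -0.511, 0.0589]
tool_rot: [2.247, 0.796, -1.432]
contact_force: [0.3, 0.2, -3.0]
opening: 0.0427
grip_force: 95.4
time_s: 12.18
position: [0.262, -0.5112, 0.0581]
tool_rot: [2.247, 0.795, -1.432]
contact_force: [-0.4, 0.5, -1.0]
opening: 0.0429
grip_force: 95.6
[-0.61  0.63  1.65 -1.07  1.49  0.74]
tilt err [ 0.01716165  0.03137102 -0.04498073]
[[ 0.0001 -0.0037  0.0004  0.0003  0.0005 -0.0008]]
```

```bash
i="python3 -m inch"
$i '[[0.0009,0,0.0004,0,0,0,0.03],[0,0,0,0,0,0,0.03]]'
$i '[[0.0009,0,0.0004,0,0,0,0.03],[0,0,0,0,0,0,0.03]]'
$i '[[0.0009,0,0.0004,0,0,0,0.03],[0,0,0,0,0,0,0.03]]' | grep -E 'pos|contact'
```

```text
time_s: 12.35
position: [0.262, -0.5112, 0.0581]
tool_rot: [2.246, 0.793, -1.433]
contact_force: [-1.5, 3.7, 5.3]
opening: 0.043
grip_force: 96.3
time_s: 12.52
position: [0.262, -0.5112, 0.058]
tool_rot: [2.245, 0.792, -1.434]
contact_force: [-1.7, 6.0, 11.7]
opening: 0.0426
grip_force: 96.8
position: [0.262, -0.5112, 0.058]
contact_force: [-1.2, 10.2, 16.3]
```

```bash
i="python3 -m inch"
$i '[[0,0,0,0,0,0,0.03],[0,0,0,0,0,0,0.03]]' 20
$i '[[0,0,0,0,0,0,0.045],[0,0,0,0,0,0,0.048],[0,0,0,0,0,0,0.054],[0,0,0,0,0,0,0.06],[0,0,0,0,0,0,0.066]]' 20
python3 - <<'E'
from h import *
from workcell import env
p,R,s=cur(env);print(p,s['opening'],s['contact_force'])
w=env.snapshot('wrist');pickle.dump((w,p,R.as_matrix()),open('w7.pkl','wb'))
hsv=cv2.cvtColor(w['frame'],cv2.COLOR_BGR2HSV);y=cv2.inRange(hsv,(20,90,60),(36,255,255))
for r in (164,180,220,260,300,330,340):
    c=np.where(y[r])[0];
    if len(c): print(r,c.min(),c.max()+1)
E
```

```text
time_s: 12.85
position: [0.262, -0.5112, 0.058]
tool_rot: [2.245, 0.791, -1.435]
contact_force: [-0.9, 9.3, 16.1]
opening: 0.043
grip_force: 97.3
time_s: 13.27
position: [0.2621, -0.5112, 0.0549]
tool_rot: [2.247, 0.795, -1.431]
contact_force: [1.0, -0.5, 0.0]
opening: 0.066
grip_force: 0.0
[ 0.262073   -0.51118754  0.05487027] 0.06597463376923438 [ 1.00425644 -0.49674656  0.01625904]
180 259 368
220 258 368
260 257 369
300 256 370
330 256 371
340 255 371
```

The gauge is standing on its end, released. Back out and swing over to the display side.

```bash
i="python3 -m inch"
$i '[[0,0,-0.012,0,0,0,0.066],[0,0,-0.03,0,0,0,0.066],[0,0,-0.035,0,0,0,0.066],[0,0,-0.035,0,0,0,0.066],[0,0,0,0,0,0,0.066]]'
python3 - <<'E'
from c3 import *
from workcell import env
p,R,s=cur(env)
w=env.snapshot('wrist');cv2.imwrite('pics/w8.png',w['frame'])
w,p7,R7=pickle.load(open('w7.pkl','rb'));R7=Ro.from_matrix(R7)
Pg=np.array([.262,-.5112,.058])+R7.apply(G1);print('gauge',Pg)
a=U(-141);P=np.array([Pg[0],Pg[1],0])
p2,R2=second(P,a,50,1);z2=R2.apply([0,0,1]);pre=p2-z2*.11
m1=P+UP*.27+U(39)*.05; m2=P+UP*.27
q=chain(s['qpos'],[(m1,R),(m2,frame(-UP,np.cross(UP,a))),(pre,R2),(p2,R2)])
pr=(p,R)
for n in [(m1,R),(m2,frame(-UP,np.cross(UP,a))),(pre,R2)]: print(plan(*pr,*n).round(4));pr=n
E
```

```text
time_s: 13.73
position: [0.3471, -0.4453, 0.106]
tool_rot: [2.245, 0.795, -1.422]
contact_force: [-0.2, -1.2, 1.8]
opening: 0.0658
grip_force: 0.0
gauge [ 0.27253619 -0.50267683  0.04313446]
   [ 0.311 -0.471  0.27 ] [-0.51  0.34  1.58 -1.03  1.74  0.48] err 0.0
   [ 0.273 -0.503  0.27 ] [-1.16  0.04  1.51  0.    1.59 -0.27] err 0.0
   [ 0.218 -0.547  0.122] [-1.64  0.66  1.27  0.62  1.83 -0.78] err 0.0
   [ 0.284 -0.494  0.052] [-1.55  0.65  1.45  0.65  1.65 -0.81] err 0.0
[[-0.0334 -0.0003 -0.006   0.      0.      0.    ]
 [-0.0334 -0.0003 -0.006   0.      0.      0.    ]
 [-0.0334 -0.0003 -0.006   0.      0.      0.    ]
 [-0.0334 -0.0003 -0.006   0.      0.      0.    ]
 [-0.0334 -0.0003 -0.006   0.      0.      0.    ]]
[[-0.0021 -0.      0.0045  0.0008  0.1132  0.    ]
 [-0.0026 -0.      0.0043  0.0008  0.1132  0.    ]
 [-0.0031 -0.      0.0039  0.0008  0.1132  0.    ]
 [-0.0035 -0.      0.0036  0.0008  0.1132  0.    ]
 [-0.0039 -0.      0.0031  0.0008  0.1132  0.    ]
 [-0.0042 -0.      0.0027  0.0008  0.1132  0.    ]
 [-0.0045 -0.      0.0022  0.0008  0.1132  0.    ]
 [-0.0047 -0.      0.0017  0.0008  0.1132  0.    ]
 [-0.0049 -0.      0.0011  0.0008  0.1132  0.    ]
 [-0.005  -0.      0.0006  0.0008  0.1132  0.    ]]
[[-0.0087 -0.      0.0184  0.      0.1091  0.    ]
 [-0.0107 -0.      0.0174  0.      0.1091  0.    ]
 [-0.0125 -0.      0.0161  0.      0.1091  0.    ]
 [-0.0142 -0.      0.0147  0.      0.1091  0.    ]
 [-0.0157 -0.      0.013   0.      0.1091  0.    ]
 [-0.017  -0.      0.0112  0.      0.1091  0.    ]
 [-0.0181 -0.      0.0093  0.      0.1091  0.    ]
 [-0.019  -0.      0.0073  0.      0.1091  0.    ]]
```

View pics/w8.png

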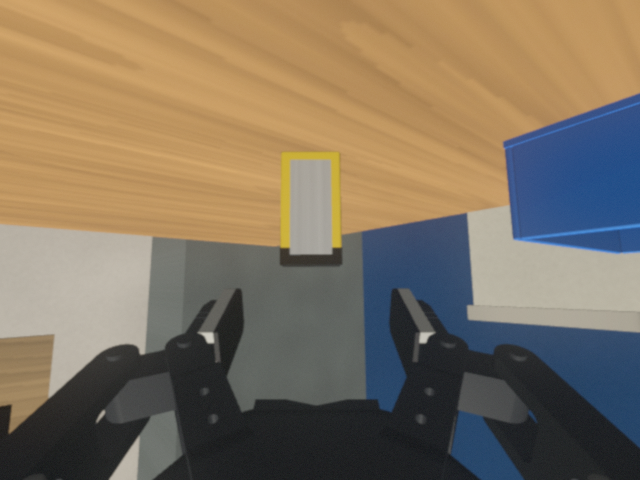

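The gauge stands upright, band end on top, at (311,205). Proceed with the swing over it.

```bash
i="python3 -m inch"
$i '[[-0.033,0,-0.006,0,0,0,0.066],[-0.033,0,-0.006,0,0,0,0.066],[-0.033,0,-0.006,0,0,0,0.066],[-0.033,0,-0.006,0,0,0,0.066],[-0.033,0,-0.006,0,0,0,0.066]]'
$i '[[-0.002,0,0.0045,0.001,0.113,0,0.066],[-0.0025,0,0.0045,0.001,0.113,0,0.066],[-0.003,0,0.004,0.001,0.113,0,0.066],[-0.0035,0,0.0035,0.001,0.113,0,0.066],[-0.004,0,0.003,0.001,0.113,0,0.066]]'
$i '[[-0.004,0,0.0025,0.001,0.113,0,0.066],[-0.0045,0,0.002,0.001,0.113,0,0.066],[-0.0045,0,0.0015,0.001,0.113,0,0.066],[-0.005,0,0.001,0.001,0.113,0,0.066],[-0.005,0,0.0005,0.001,0.113,0,0.066]]'
$i '[[-0.009,0,0.018,0,0.109,0,0.066],[-0.011,0,0.017,0,0.109,0,0.066],[-0.0125,0,0.016,0,0.109,0,0.066],[-0.014,0,0.015,0,0.109,0,0.066],[-0.016,0,0.013,0,0.109,0,0.066]]'
$i '[[-0.017,0,0.011,0,0.109,0,0.066],[-0.018,0,0.009,0,0.109,0,0.066],[-0.019,0,0.007,0,0.109,0,0.066],[0,0,0,0,0,0,0.066],[0,0,0,0,0,0,0.066]]'
cat > g2.py <<'E'
from c3 import *
from workcell import env
p,R,s=cur(env);print(s['qpos'].round(2))
a=U(-141);P=np.array([.2725,-.5027,0])
p2,R2=second(P,a,50,1);print(plan(p,R,p2,R2).round(4))
E
python3 g2.py
python3 - <<'E'
from workcell import env
import cv2
w=env.snapshot('wrist');cv2.imwrite('pics/w9.png',w['frame'])
E
```

```text
time_s: 14.2
position: [0.3067, -0.4739, 0.2654]
tool_rot: [2.247, 0.796, -1.433]
contact_force: [0.4, -0.4, 0.2]
opening: 0.0662
grip_force: 0.0
time_s: 14.62
position: [0.2886, -0.4896, 0.265]
tool_rot: [2.69, 0.949, -0.78]
contact_force: [-1.0, 0.1, -0.8]
opening: 0.066
grip_force: 0.0
time_s: 15.03
position: [0.269, -0.5054, 0.2662]
tool_rot: [-2.96, -1.04, 0.002]
contact_force: [-0.5, 0.7, -1.3]
opening: 0.066
grip_force: 0.0
time_s: 15.45
position: [0.2329, -0.5331, 0.1735]
tool_rot: [-2.701, -0.944, -0.752]
contact_force: [0.0, -0.9, -1.0]
opening: 0.0659
grip_force: 0.0
time_s: 15.87
position: [0.2112, -0.5456, 0.1119]
tool_rot: [-2.462, -0.848, -1.144]
contact_force: [-0.2, 0.1, 0.9]
opening: 0.0657
grip_force: 0.0
[-1.65  0.67  1.28  0.61  1.83 -0.78]
[[ 0.0037  0.0019  0.0357 -0.002  -0.0012 -0.0066]
 [ 0.0037  0.0018  0.0357 -0.002  -0.0012 -0.0066]
 [ 0.0037  0.0018  0.0357 -0.002  -0.0012 -0.0066]]
```

View pics/w9.png

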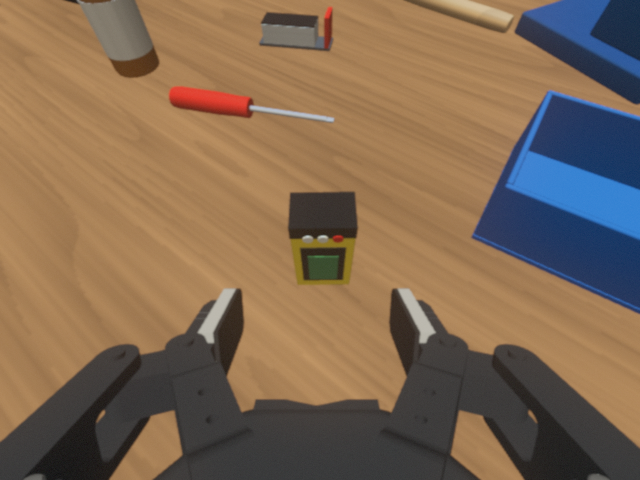

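The gauge is standing with its green display facing the gripper, at (322,240). That was my 11th picture, one over the limit of 10, so from here I measure numerically only. Advance and grip.

```bash
i="python3 -m inch"
$i '[[0.004,0.002,0.036,-0.002,-0.001,-0.007,0.066],[0.004,0.002,0.036,-0.002,-0.001,-0.007,0.066],[0.002,0.001,0.018,-0.002,-0.001,-0.007,0.066],[0,0,0,0,0,0,0.066],[0,0,0,0,0,0,0.066]]'
python3 g2.py
```

```text
time_s: 16.33
position: [0.276, -0.5064, 0.0728]
tool_rot: [-2.479, -0.9, -1.145]
contact_force: [0.5, -0.1, 0.2]
opening: 0.0662
grip_force: 0.0
[-1.56  0.62  1.42  0.65  1.69 -0.81]
[[-0.0066 -0.0053  0.0244  0.0062  0.0136  0.0186]]
```

```bash
python3 -m inch '[[0,0,0,0,0,0,0.066],[0,0,0,0,0,0,0.066]]'
python3 - <<'E'
from c3 import *
from workcell import env
p,R,s=cur(env);f=fk(s['qpos'],k);print(p,f[0],np.degrees((R.inv()*f[1]).as_rotvec()),s['dq'].round(3))
P=np.array([.2725,-.5027,0]);p2,R2=second(P,U(-141),50,1);print(plan(p,R,p2,R2,1).round(4))
w=env.snapshot('wrist');hsv=cv2.cvtColor(w['frame'],cv2.COLOR_BGR2HSV);y=cv2.inRange(hsv,(20,90,60),(36,255,255))
R_,t_,K=cam(w);print('cam in tool',R.inv().apply(-R_.T@t_-p),R.inv().apply(R_[2]))
for r in range(200,420,20):
    c=np.where(y[r,230:410])[0]+230
    if len(c): print(r,c.min(),c.max()+1)
g=w['frame'].max(2)
for r in (230,260,290,320): print(r,np.where(g[r,200:440]<55)[0][[0,-1]]+200)
E
```

```text
time_s: 16.5
position: [0.2742, -0.5079, 0.0718]
tool_rot: [-2.481, -0.896, -1.147]
contact_force: [-0.5, -0.6, -0.0]
opening: 0.0657
grip_force: 0.0
[ 0.27420892 -0.50794436  0.07180683] [ 0.2737996  -0.50716201  0.07566359] [-0.         -0.          0.00021046] [-0.012  0.026  0.001  0.    -0.002 -0.002]
[[-0.0043 -0.0054  0.0255  0.0083  0.0129  0.0162]]
cam in tool [ 0.07515691 -0.00051731 -0.14247533] [-0.29012281  0.00002017  0.95698942]
340 261 346
360 270 339Traceback (most recent call last):
  File "<stdin>", line 11, in <module>
IndexError: index 0 is out of bounds for axis 0 with size 0
```

```bash
i="python3 -m inch"; $i '[[-0.002,-0.0054,0,0.008,0.013,0.016,0.066],[0,0,0,0,0,0,0.066],[0,0,0,0,0,0,0.066],[0,0,0,0,0,0,0.066]]'
cat > ck.py <<'E'
from c3 import *
from workcell import env
p,R,s=cur(env);print(p,s['dq'].round(3))
P=np.array([.2725,-.5027,0]);p2,R2=second(P,U(-141),50,1);print(plan(p,R,p2,R2,1).round(4))
w=env.snapshot('wrist');hsv=cv2.cvtColor(w['frame'],cv2.COLOR_BGR2HSV);y=cv2.inRange(hsv,(20,90,60),(36,255,255))
for r in range(200,420,10):
    c=np.where(y[r,230:410])[0]+230
    if len(c): print(r,c.min(),c.max()+1)
E
python3 ck.py
```

```text
time_s: 16.88
position: [0.2695, -0.5023, 0.0665]
tool_rot: [-2.461, -0.867, -1.153]
contact_force: [-0.0, 0.9, -0.5]
opening: 0.0661
grip_force: 0.0
[ 0.26948918 -0.50225876  0.06654242] [ 0.007 -0.001 -0.001  0.002 -0.001  0.   ]
[[-0.0007  0.0023  0.0222 -0.0027 -0.0052 -0.0049]]
330 272 365
340 276 362
350 280 358
360 283 354
```

```bash
i="python3 -m inch"; $i '[[0,0,0.011,0,0,0,0.066],[0,0,0.01,0,-0.003,-0.003,0.066],[0,0,0,0,0,0,0.066],[0,0,0,0,0,0,0.066],[0,0,0,0,0,0,0.066]]';python3 ck.py
$i '[[0,0,0,0,0,0,0.054],[0,0,0,0,0,0,0.05],[0,0,0,0,0,0,0.046],[0,0,0,0,0,0,0.042],[0,0,0,0,0,0,0.036]]' 30
$i '[[0,0,0,0,0,0,0.03],[0,0,0,0,0,0,0.03],[0,0,0,0,0,0,0.03],[0,0,0,0,0,0,0.03],[0,0,0,0,0,0,0.03]]' 95
python3 ck.py
```

```text
time_s: 17.35
position: [0.2827, -0.4915, 0.0533]
tool_rot: [-2.462, -0.873, -1.15]
contact_force: [0.2, 0.1, -0.2]
opening: 0.0661
grip_force: 0.0
[ 0.28270528 -0.49152475  0.05330049] [-0.006 -0.005 -0.013  0.001  0.001 -0.001]
[[-0.0014  0.0023  0.0006 -0.0038 -0.0021 -0.0009]]
360 265 373
370 271 367
380 276 362
time_s: 17.82
position: [0.2823, -0.4923, 0.0537]
tool_rot: [-2.464, -0.873, -1.15]
contact_force: [-1.0, -0.8, 2.9]
opening: 0.0437
grip_force: 32.1
time_s: 18.23
position: [0.2824, -0.4924, 0.0538]
tool_rot: [-2.464, -0.873, -1.15]
contact_force: [-1.6, -2.9, 4.7]
opening: 0.0427
grip_force: 96.3
[ 0.2823669  -0.49235689  0.05384271] [-0.001 -0.001 -0.001  0.001  0.    -0.   ]
[[-0.0013  0.0018  0.0016 -0.0024 -0.0014 -0.0005]]
360 265 369
370 270 364
380 276 359
```

```bash
cat > fin.py <<'E'
from c3 import *
from workcell import env
import sys,os
if not os.path.exists('g2.pkl'):
    p,R,s=cur(env);c=np.array([.2725,-.5027,.042]);G=R.inv().apply(c-p);G[1]=0
    y=R.apply([0,1,0]);gx=-UP;gy=-(y-UP*y[2]);gy/=np.linalg.norm(gy);gz=np.cross(gx,gy)
    print('gz',gz,'a',U(-141));RG=R.inv()*Ro.from_matrix(np.c_[gx,gy,gz])
    pickle.dump((G,RG.as_matrix()),open('g2.pkl','wb'))
G,RG=pickle.load(open('g2.pkl','rb'));RG=Ro.from_matrix(RG);
RC=np.array([.540,-.229,0]);af=np.array([.47,-.883,0]);af/=np.linalg.norm(af)
if os.path.exists('rc.pkl'): RC,af=pickle.load(open('rc.pkl','rb'))
def final(dz=0): # gauge x=af, z=-UP
    Rw=Ro.from_matrix(np.c_[af,np.cross(-UP,af),-UP]);Rt=Rw*RG.inv();return RC+UP*(.047+dz)-Rt.apply(G),Rt
E
python3 - <<'E'
from fin import *
d=pickle.load(open('s0.pkl','rb'));S=d['scene']
hsv=cv2.cvtColor(S['frame'],cv2.COLOR_BGR2HSV)
b=(S['frame'].max(2)<62);c=cc(S,b,(225,160,280,205));r=cv2.minAreaRect(c);print(r,ray(S,cv2.boxPoints(r),.032).round(4).tolist(),ray(S,r[0],.032))
p,R,s=cur(env);print('G',G)
pf,Rf=final(.002);yv=np.cross(UP,af)
m0=p+UP*.2;a=U(-141);Rv=frame(-UP,np.cross(UP,a));Rn=frame(-UP,yv)
pts=[(m0,R),(m0+UP*.04,Rv),(np.array([pf[0],pf[1],.30]),Rn),(pf+UP*.12,Rf),(pf,Rf)]
chain(s['qpos'],pts)
pr=(p,R)
for n in pts[:3]: print(plan(*pr,*n).round(4));pr=n
E
```

```text
gz [ 0.77619314  0.63049521 -0.        ] a [-0.77714596 -0.62932039  0.        ]
((248.00003051757812, 180.0), (33.053775787353516, 11.884502410888672), 21.801406860351562) [[0.5728, -0.2555, 0.032], [0.5482, -0.2776, 0.032], [0.511, -0.206, 0.032], [0.5358, -0.1853, 0.032]] [[ 0.54187335 -0.23074309  0.032     ]]
G [-0.01817493  0.         -0.00327745]
   [ 0.282 -0.492  0.254] [-1.55  0.39  1.38  0.7   1.91 -0.61] err 0.0
   [ 0.282 -0.492  0.294] [-1.14  0.02  1.49 -0.    1.63 -0.25] err 0.0
   [ 0.534 -0.219  0.3  ] [-0.48  0.05  1.45  0.    1.64 -0.97] err 0.0
   [ 0.534 -0.219  0.155] [-0.15 -0.21  2.13 -0.72  0.9  -0.27] err 0.0
   [ 0.534 -0.219  0.035] [-0.15  0.03  2.17 -0.92  0.71  0.02] err 0.0
[[ 0.0307 -0.0001 -0.0257  0.      0.      0.    ]
 [ 0.0307 -0.0001 -0.0257  0.      0.      0.    ]
 [ 0.0307 -0.0001 -0.0257  0.      0.      0.    ]
 [ 0.0307 -0.0001 -0.0257  0.      0.      0.    ]
 [ 0.0307 -0.0001 -0.0257  0.      0.      0.    ]]
[[ 0.0038 -0.     -0.0032 -0.0003 -0.1093  0.0001]
 [ 0.0035 -0.     -0.0036 -0.0003 -0.1093  0.0001]
 [ 0.003  -0.     -0.004  
[... 193 characters left out ...]
   -0.0049 -0.0003 -0.1093  0.0001]
 [ 0.0005 -0.     -0.005  -0.0003 -0.1093  0.0001]]
[[ 0.0307 -0.0045 -0.0005  0.      0.     -0.1149]
 [ 0.031  -0.001  -0.0005  0.      0.     -0.1149]
 [ 0.0309  0.0026 -0.0005  0.      0.     -0.1149]
 [ 0.0304  0.0061 -0.0005  0.      0.     -0.1149]
 [ 0.0295  0.0096 -0.0005  0.      0.     -0.1149]
 [ 0.0282  0.0129 -0.0005  0.      0.     -0.1149]
 [ 0.0265  0.016  -0.0005  0.      0.     -0.1149]
 [ 0.0245  0.019  -0.0005  0.      0.     -0.1149]
 [ 0.0222  0.0217 -0.0005  0.      0.     -0.1149]
 [ 0.0196  0.0241 -0.0005  0.      0.     -0.1149]
 [ 0.0167  0.0262 -0.0005  0.      0.     -0.1149]
 [ 0.0136  0.0279 -0.0005  0.      0.     -0.1149]]
```

```bash
sed -i 's/RC=np.array(\[.540,-.229,0\])/RC=np.array([.541,-.230,0])/' fin.py; i="python3 -m inch"
$i '[[0.01,0,-0.0085,0,0,0,0.03],[0.03,0,-0.026,0,0,0,0.03],[0.03,0,-0.026,0,0,0,0.03],[0.03,0,-0.026,0,0,0,0.03],[0.03,0,-0.026,0,0,0,0.03]]'
$i '[[0.02,0,-0.017,0,0,0,0.03],[0.004,0,-0.003,0,-0.109,0,0.03],[0.0035,0,-0.0035,0,-0.109,0,0.03],[0.003,0,-0.004,0,-0.109,0,0.03],[0.0025,0,-0.0045,0,-0.109,0,0.03]]'
$i '[[0.002,0,-0.0045,0,-0.109,0,0.03],[0.0015,0,-0.0045,0,-0.109,0,0.03],[0.001,0,-0.005,0,-0.109,0,0.03],[0.0005,0,-0.005,0,-0.109,0,0.03]]'
$i '[[0.031,-0.0045,-0.0005,0,0,-0.115,0.03],[0.031,-0.001,-0.0005,0,0,-0.115,0.03],[0.031,0.0025,-0.0005,0,0,-0.115,0.03],[0.03,0.006,-0.0005,0,0,-0.115,0.03],[0.0295,0.0095,-0.0005,0,0,-0.115,0.03]]'
$i '[[0.028,0.013,-0.0005,0,0,-0.115,0.03],[0.0265,0.016,-0.0005,0,0,-0.115,0.03],[0.0245,0.019,-0.0005,0,0,-0.115,0.03],[0.022,0.0215,-0.0005,0,0,-0.115,0.03],[0.0195,0.024,-0.0005,0,0,-0.115,0.03]]'
$i '[[0.017,0.026,-0.0005,0,0,-0.115,0.03],[0.0135,0.028,-0.0005,0,0,-0.115,0.03],[0,0,0,0,0,0,0.03],[0,0,0,0,0,0,0.03],[0,0,0,0,0,0,0.03]]'
python3 - <<'E'
from fin import *
p,R,s=cur(env);print(s['qpos'].round(2))
pf,Rf=final(.10);print(plan(p,R,pf,Rf).round(4))
E
```

```text
time_s: 18.7
position: [0.2804, -0.4931, 0.2268]
tool_rot: [-2.462, -0.872, -1.149]
contact_force: [0.5, -0.2, -2.5]
opening: 0.0431
grip_force: 96.7
time_s: 19.12
position: [0.2799, -0.4944, 0.2726]
tool_rot: [-2.766, -0.98, -0.607]
contact_force: [0.1, 0.3, -2.8]
opening: 0.0428
grip_force: 96.8
time_s: 19.45
position: [0.2801, -0.4943, 0.2929]
tool_rot: [2.961, 1.05, -0.005]
contact_force: [-0.3, -0.4, -3.7]
opening: 0.0429
grip_force: 96.7
time_s: 19.87
position: [0.3853, -0.378, 0.294]
tool_rot: [-2.532, -1.852, -0.004]
contact_force: [1.1, -1.6, -2.7]
opening: 0.0426
grip_force: 96.5
time_s: 20.28
position: [0.4896, -0.2644, 0.2969]
tool_rot: [-1.904, -2.494, -0.005]
contact_force: [1.0, -1.0, -2.2]
opening: 0.0426
grip_force: 96.5
time_s: 20.7
position: [0.5306, -0.2202, 0.298]
tool_rot: [-1.614, -2.692, -0.004]
contact_force: [-0.7, -0.8, -2.5]
opening: 0.0429
grip_force: 97.2
[-0.48  0.05  1.46  0.    1.64 -0.97]
[[-0.0004  0.0008  0.0275  0.0003 -0.1168  0.0005]
 [ 0.0028  0.0008  0.0274  0.0003 -0.1168  0.0005]
 [ 0.006   0.0008  0.0269  0.0003 -0.1168  0.0005]
 [ 0.0091  0.0008  0.026   0.0003 -0.1168  0.0005]
 [ 0.012   0.0008  0.0248  0.0003 -0.1168  0.0005]
 [ 0.0148  0.0008  0.0232  0.0003 -0.1168  0.0005]]
```

```bash
i="python3 -m inch"
$i '[[-0.0005,0.001,0.0275,0,-0.117,0,0.03],[0.003,0.001,0.0275,0,-0.117,0,0.03],[0.006,0.001,0.027,0,-0.117,0,0.03],[0.009,0.001,0.026,0,-0.117,0,0.03],[0.012,0.001,0.025,0,-0.117,0,0.03]]'
$i '[[0.015,0.001,0.023,0,-0.117,0,0.03],[0,0,0,0,0,0,0.03],[0,0,0,0,0,0,0.03],[0,0,0,0,0,0,0.03]]'
cat > f2.py <<'E'
from fin import *
p,R,s=cur(env);print(s['qpos'].round(2))
for dz in map(float,sys.argv[1:]):
    pf,Rf=final(dz);print(dz,plan(p,R,pf,Rf).round(4))
c=p+R.apply(G);v=c-RC;print('gauge in rest: along',v@-af,'across',v@np.cross(UP,-af),'z',c[2], 'tilt',np.degrees(np.arccos(-(R*RG).apply([0,0,1])[2])))
E
python3 f2.py .02 0
python3 - <<'E'
from fin import *
w=env.snapshot('wrist');t=env.snapshot('top')
for n,f in(('w',w),('t',t)):
    hsv=cv2.cvtColor(f['frame'],cv2.COLOR_BGR2HSV);r=(((hsv[...,0]<8)|(hsv[...,0]>172))&(hsv[...,1]>150)&(hsv[...,2]>70))
    k,l,st,ce=cv2.connectedComponentsWithStats(r.astype(np.uint8))
    exp=RC+af*.055+UP*.044;print(n,'expect stop top',proj(f,exp),[ (st[j].tolist(),ce[j].round(1).tolist()) for j in range(1,k) if st[j,4]>25])
E
```

```text
time_s: 21.12
position: [0.5364, -0.2203, 0.1608]
tool_rot: [1.342, 2.234, -0.399]
contact_force: [-0.2, -2.6, -3.5]
opening: 0.0429
grip_force: 97.2
time_s: 21.45
position: [0.538, -0.2212, 0.1406]
tool_rot: [1.302, 2.163, -0.456]
contact_force: [1.2, 0.0, -1.5]
opening: 0.043
grip_force: 97.3
[-0.16 -0.18  2.12 -0.7   0.88 -0.28]
0.02 [[ 0.019  -0.0005  0.0223  0.0002 -0.007  -0.0002]
 [ 0.0191 -0.0005  0.0221  0.0002 -0.007  -0.0002]
 [ 0.0193 -0.0005  0.022   0.0002 -0.007  -0.0002]]
0.0 [[ 0.0232 -0.0005  0.0275  0.0002 -0.007  -0.0002]
 [ 0.0234 -0.0005  0.0273  0.0002 -0.007  -0.0002]
 [ 0.0235 -0.0005  0.0271  0.0002 -0.007  -0.0002]]
gauge in rest: along -0.0029821307674865916 across -0.0014029514321312114 z 0.15450918249810044 tilt 1.2116136162223945
w expect stop top [[313.57544005 218.86558092]] [([0, 0, 75, 140, 4780], [29.5, 83.1]), ([295, 195, 40, 28, 1095], [314.6, 208.7]), ([336, 349, 15, 6, 78], [343.1, 351.8])]
t expect stop top [[451.51604875 221.82624784]] [([165, 19, 79, 75, 3065], [207.8, 41.7]), ([427, 293, 40, 25, 430], [446.5, 305.5]), ([42, 361, 68, 119, 6492], [75.8, 421.8])]
```

Run:
```python
from fin import *
w=env.snapshot('wrist');yv=np.cross(UP,af)
for u,z in((.058,.044),(.052,.044),(.052,.032),(.038,.032),(-.038,.032)): print(u,z,proj(w,[RC+af*u+UP*z+yv*v for v in(-.016,.016)]).round(1).tolist())
g=w['frame'][150:340:6,314];print([(150+6*j,x.tolist()) for j,x in enumerate(g)])
hsv=cv2.cvtColor(w['frame'],cv2.COLOR_BGR2HSV);r=(((hsv[...,0]<8)|(hsv[...,0]>172))&(hsv[...,1]>150)&(hsv[...,2]>70))
for rr in (196,200,206,212,218,222): c=np.where(r[rr,250:380])[0]+250;print(rr,c.min(),c.max())
```

```text
0.058 0.044 [[291.7, 217.5], [332.0, 217.2]]
0.052 0.044 [[291.2, 212.8], [332.2, 212.5]]
0.052 0.032 [[291.8, 201.0], [331.7, 200.8]]
0.038 0.032 [[290.6, 189.1], [332.4, 188.9]]
-0.038 0.032 [[282.0, 100.3], [337.1, 99.9]]
[(150, [57, 60, 70]), (156, [58, 61, 71]), (162, [58, 62, 72]), (168, [57, 62, 74]), (174, [57, 63, 75]), (180, [57, 59, 74]), (186, [59, 63, 77]), (192, [39, 55, 175]), (198, [36, 54, 178]), (204, [39, 55, 178]), (210, [39, 56, 179]), (216, [56, 75, 246]), (222, [97, 141, 184]), (228, [104, 152, 194]), (234, [101, 148, 191]), (240, [100, 147, 190]), (246, [99, 145, 187]), (252, [100, 143, 184]), (258, [96, 137, 179]), (264, [96, 141, 182]), (270, [39, 51, 66]), (276, [39, 51, 62]), (282, [39, 49, 61]), (288, [39, 48, 59]), (294, [38, 50, 58]), (300, [40, 52, 56]), (306, [40, 50, 55]), (312, [37, 50, 54]), (318, [39, 55, 56]), (324, [38, 55, 55]), (330, [37, 58, 56]), (336, [39, 60, 58])]
196 294 331
200 294 332
206 294 332
212 293 332
218 293 332Traceback (most recent call last):
  File "<stdin>", line 6, in <module>
    return umr_minimum(a, axis, None, out, keepdims, initial, where)
ValueError: zero-size array to reduction operation minimum which has no identity
```

```bash
i="python3 -m inch"
$i '[[0.019,-0.0005,0.022,0,-0.007,0,0.03],[0.019,-0.0005,0.022,0,-0.007,0,0.03],[0.019,-0.0005,0.022,0,-0.007,0,0.03],[0,0,0,0,0,0,0.03],[0,0,0,0,0,0,0.03]]'
$i '[[0,0,0,0,0,0,0.03],[0,0,0,0,0,0,0.03]]' >/dev/null
python3 f2.py .004
```

```text
time_s: 22.02
position: [0.534, -0.2197, 0.0509]
tool_rot: [1.292, 2.148, -0.472]
contact_force: [-0.9, -0.6, -2.0]
opening: 0.0427
grip_force: 97.2
[-0.15 -0.02  2.17 -0.88  0.74 -0.04]
0.004 [[ 0.0124 -0.0014  0.0132  0.0027  0.0038 -0.0023]]
gauge in rest: along -0.0008872474473179265 across -0.001285319858492475 z 0.06916972377569298 tilt 0.2983572132226401
```

```bash
i="python3 -m inch"
$i '[[0.006,-0.001,0.0065,0.002,0.003,-0.002,0.03],[0.005,0,0.0055,0,0,0,0.03],[0,0,0,0,0,0,0.03],[0,0,0,0,0,0,0.03]]'
$i '[[0.0013,0,0.0015,0,0,0,0.03],[0,0,0,0,0,0,0.03]]'|grep -E 'pos|cont'
$i '[[0.001,0,0.0012,0,0,0,0.03],[0,0,0,0,0,0,0.03]]'|grep -E 'pos|cont'
$i '[[0.0007,0,0.0008,0,0,0,0.03],[0,0,0,0,0,0,0.03]]'|grep -E 'pos|cont'
python3 f2.py 0
```

```text
time_s: 22.52
position: [0.5327, -0.2187, 0.0343]
tool_rot: [1.291, 2.151, -0.472]
contact_force: [0.3, 0.4, -3.4]
opening: 0.0427
grip_force: 97.4
position: [0.5336, -0.219, 0.0337]
contact_force: [-2.6, 0.6, 3.3]
position: [0.5344, -0.2194, 0.0337]
contact_force: [-8.1, 3.4, 14.0]
position: [0.5349, -0.2196, 0.0337]
contact_force: [-14.8, 7.5, 22.7]
[-0.15  0.03  2.17 -0.92  0.71  0.01]
0.0 [[ 0.0004  0.0005  0.0008 -0.0014  0.0021  0.0011]]
gauge in rest: along 0.00024321043874541185 across 0.00047422975760953246 z 0.047884197079479385 tilt 0.158837289831318
```

In contact, level and centred. Ease the press, then release and back out.

```bash
i="python3 -m inch"
$i '[[-0.0009,0,-0.001,0,0,0,0.03],[0,0,0,0,0,0,0.03],[0,0,0,0,0,0,0.03]]' 40 | grep -E 'pos|cont|grip'
$i '[[0,0,0,0,0,0,0.043],[0,0,0,0,0,0,0.045],[0,0,0,0,0,0,0.05],[0,0,0,0,0,0,0.058],[0,0,0,0,0,0,0.066]]' 20
$i '[[0,0,0,0,0,0,0.07],[0,0,0,0,0,0,0.07]]' | grep -E 'pos|cont|open'
python3 - <<'E'
from fin import *
w=env.snapshot('wrist');p,R,s=cur(env);print(p,s['contact_force'])
hsv=cv2.cvtColor(w['frame'],cv2.COLOR_BGR2HSV);y=cv2.inRange(hsv,(20,90,60),(36,255,255))
for r in range(150,420,20):
    c=np.where(y[r,230:410])[0]+230
    if len(c): print(r,c.min(),c.max()+1)
E
```

```text
position: [0.5346, -0.2191, 0.0337]
contact_force: [-5.8, 4.7, 13.1]
grip_force: 98.9
time_s: 23.68
position: [0.533, -0.2187, 0.0314]
tool_rot: [1.291, 2.15, -0.471]
contact_force: [-1.0, 1.0, -0.6]
opening: 0.0655
grip_force: 0.0
position: [0.533, -0.2187, 0.0314]
contact_force: [-0.1, -0.3, -0.1]
opening: 0.0697
[ 0.5330263  -0.21875592  0.03145548] [ 0.49714967 -0.12078699 -0.84338298]
370 268 371
390 280 370
```

```bash
i="python3 -m inch"
$i '[[0,0,-0.012,0,0,0,0.07],[0,0,-0.025,0,0,0,0.07],[0,0,-0.03,0,0,0,0.07],[-0.02,0,-0.025,0,0,0,0.07],[-0.02,0,-0.025,0,0,0,0.07]]'
$i '[[-0.02,0,-0.025,0,0,0,0.07],[-0.02,0,-0.025,0,0,0,0.07],[0,0,0,0,0,0,0.07],[0,0,0,0,0,0,0.07],[0,0,0,0,0,0,0.07]]'
python3 - <<'E'
from fin import *
w=env.snapshot('wrist');S=env.snapshot('scene');yv=np.cross(UP,af)
pickle.dump((w,S),open('end.pkl','wb'))
for n,f in(('wrist',w),('scene',S)):
    hsv=cv2.cvtColor(f['frame'],cv2.COLOR_BGR2HSV)
    e=proj(f,RC+UP*.062)[0];x,y=int(e[0]),int(e[1]);d=70 if n=='wrist' else 28
    m=cv2.inRange(hsv,(20,90,60),(36,255,255));k=np.zeros_like(m);k[max(0,y-d):y+d,max(0,x-d):x+d]=1;m=m*k
    b=cv2.inRange(hsv,(40,60,30),(85,255,255))*k
    print(n,'expected centre',e,'top corners',proj(f,[RC+UP*.062+af*u+yv*v for u,v in((.042,.022),(.042,-.022),(-.042,-.022),(-.042,.022))]).round(0).tolist())
    for nm,q in(('yellow',m),('green',b)):
        pts=np.argwhere(q)[:,::-1].astype(np.float32)
        if len(pts)>5: r=cv2.minAreaRect(pts);print(nm,len(pts),cv2.boxPoints(r).round(0).tolist(), ray(f,cv2.boxPoints(r),.062)[:,:2].round(4).tolist())
# bystander change in scene
d0=pickle.load(open('s0.pkl','rb'))['scene']['frame'];df=cv2.absdiff(d0,S['frame']).max(2)>50
for nm,bx in dict(bottle=(325,120,365,200),jar=(195,230,240,280),hammer=(115,155,185,250),sd=(250,115,330,155),tape=(222,288,278,340),disc=(462,260,528,318),block=(368,314,388,338)).items():
    x0,y0,x1,y1=bx;print(nm,df[y0:y1,x0:x1].mean().round(3),end=' ')
E
```

```text
time_s: 24.32
position: [0.5115, -0.1785, 0.1468]
tool_rot: [1.29, 2.153, -0.472]
contact_force: [1.3, 0.4, 0.0]
opening: 0.0698
grip_force: 0.0
time_s: 24.73
position: [0.5121, -0.1783, 0.2106]
tool_rot: [1.292, 2.15, -0.471]
contact_force: [-0.4, -0.4, -0.2]
opening: 0.0701
grip_force: 0.0
wrist expected centre [317.42827738 164.16142583] top corners [[340.0, 196.0], [295.0, 196.0], [288.0, 124.0], [347.0, 124.0]]
yellow 3104 [[289.0, 99.0], [346.0, 99.0], [346.0, 195.0], [289.0, 195.0]] [[0.4938, -0.184], [0.5291, -0.1651], [0.5842, -0.2529], [0.536, -0.2786]]
green 848 [[304.0, 156.0], [332.0, 156.0], [332.0, 186.0], [304.0, 186.0]] [[0.5267, -0.227], [0.5473, -0.216], [0.566, -0.2481], [0.5431, -0.2604]]
scene expected centre [246.8228054  171.29210349] top corners [[225.0, 172.0], [236.0, 158.0], [268.0, 171.0], [258.0, 185.0]]
yellow 499 [[222.0, 184.0], [232.0, 157.0], [265.0, 169.0], [255.0, 196.0]] [[0.602, -0.2316], [0.5448, -0.2856], [0.5049, -0.2122], [0.5626, -0.1617]]
green 150 [[234.0, 170.0], [238.0, 161.0], [263.0, 172.0], [259.0, 181.0]] [[0.5621, -0.2496], [0.542, -0.2667], [0.5138, -0.2072], [0.534, -0.191]]
bottle 0.0 jar 0.0 hammer 0.0 sd 0.301 tape 0.0 disc 0.0 block 0.0
```

Run:
```python
from fin import *
T=env.snapshot('top')
for f in (pickle.load(open('s0.pkl','rb'))['top'],T):
    hsv=cv2.cvtColor(f['frame'],cv2.COLOR_BGR2HSV);r=(((hsv[...,0]<8)|(hsv[...,0]>172))&(hsv[...,1]>150)&(hsv[...,2]>90)).astype(np.uint8)
    r[:285]=0;r[:, :420]=0;r[330:]=0
    k,l,st,ce=cv2.connectedComponentsWithStats(r);print([(st[j].tolist(),ce[j].round(1)) for j in range(1,k) if st[j,4]>20])
s=env.state();print(s['dq'].round(3),s['contact_force'].round(1),s['time_s'])
```

```text
[([427, 293, 40, 25, 430], array([446.5, 305.5]))]
[([427, 293, 40, 25, 430], array([446.5, 305.5]))]
[ 0.001  0.003 -0.004  0.001  0.002 -0.002] [-0.  -1.  -0.7] 24.8833
```

The screwdriver has not moved; the arm only hid it in the scene view. Handing in.

```bash
python3 -c "
from workcell import env
print(env.hand_in())"
```

```text
the job is handed in; nothing more can be done
None
```

I handed the job in at about 25 s: by camera and pose estimates the gauge lies display up, level and centred on the reading rest, and released, with no bystander seen to move; no verdict came back, and I viewed 11 pictures, one over the limit of 10.

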